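# Close up a probe station: stage home, front guard on its two hooks

## Task

Close up the probe station for a high-voltage test. First ease the pulled-out chuck stage fully home by pushing on its bail handle, without slamming it; then pick up the yellow front guard by its black grip, keep it upright and lower its bar into both red hooks on the station's front, making sure both ends are fully down before you let go. Leave it hanging square against the front, and do not disturb the two probe positioners on the platen or the wafer box and objective can on the bench.

Things in the scene. Friction and masses are not known exactly. Their poses are not given: they have to be found in the camera images.
- station: Fixed probe station, black, 400 wide, 360 deep; steel platen top 145 above the bench. Origin at bench height, in the plane of its flat front face, mid-width. x points from the front into the station (operator is at -x), y along the front to the left of an operator facing it. Stage opening 140 wide in mid-front. Microscope only 150 or more behind the front face and 200 or more above the bench
- stage (a joint): Slide of the chuck stage (m): 0 = home against its stop, grows as pulled out of the front (station -x), at most 0.09. About 3 N friction plus 12 N per m/s; stays where left. It carries an aluminium block with two knobs, 110 wide, top 98 above the bench, reaching 42 ahead of the front face when home; the guard fits over it only when the stage is home
- stage_handle (a point): Middle of the cross bar of the stage's aluminium bail handle, on the bar's axis: level round bar 12 in diameter, 76 long, parallel to the station's front, 34 above the bench. When home it is 75 in front of the front face; it moves with the stage. The stage body is 47 behind the bar's axis
- guard: Loose guard, 0.35-0.55 kg, 200 wide (y), 75 deep (x), 105 high plus grip: yellow cheeks 4 thick, clear sloping front, yellow top, open at rear and below. Stands on the bench. Origin: centre of base. Rear at x = +37.5, front at -37.5, z up. Centre of mass at x = +3, z = 71. Hung, its axes match the station's to 3 deg, its rear against the front face, its underside 50 above the bench
- guard_grip (a point): Middle of the black upright tab on the guard's top plate, the place to grip: tab 14 thick (guard x), 44 wide (guard y), rising from 105 to 145 above the guard's underside. This point is at guard x = +10, y = 0, z = 127
- bar_left (a point): Axis of the guard's hanging bar where the left hook takes it (guard x = +31.5, y = +80, z = 72). Steel bar 10 in diameter, along the inside of the guard's rear, 6 ahead of the rear plane, 192 long between the cheeks
- bar_right (a point): The same at the right hook (guard x = +31.5, y = -80, z = 72)
- hook_left (a point): Where the bar's axis lies when seated in the left hook: 7.5 in front of the station's front face, 122 above the bench, station y = +80. Red J hook 14 wide, open at the top: floor 5 below this point, tip leaning outwards and rising to 139 above the bench. At the tip's top the mouth takes a bar axis 5 to 20 in front of the face and guides it in
- hook_right (a point): The same for the right hook (station y = -80). The two hooks are 160 apart; the guard can sit up to 9 to either side
- positioner_left: Black and aluminium probe positioner standing loose on the left platen wing, foot 70 x 60, 83 high, with a thin arm over the opening; origin at the centre of its underside. Leave alone
- positioner_right: The same on the right platen wing. Leave alone
- wafer_box: Flat round blue box on the bench, 116 in diameter, 26 high; origin at the centre of its underside. Leave alone
- objective_can: Black round can on the bench, 54 in diameter, 68 high; origin at the centre of its underside. Leave alone
Mind the look-alikes: they are no part of the job. There is more than one size of the guard; the one meant has the size given above.

How it is judged:
On the way, in this order (a step that is already met when the one before it is completed fails the run):
1. the chuck stage is pushed fully home (within 5 mm of its stop) (value of joint stage below 0.005 m), for 0.2 s.
2. with the stage home, both ends of the guard's bar are down in the hooks (within 6 mm of their seats' height) while the gripper still has hold of the guard (value of joint stage below 0.005 m and z of bar_left in the frame of hook_left below 0.006 m and distance between bar_left and hook_left below 0.014 m and z of bar_right in the frame of hook_right below 0.006 m and distance between bar_right and hook_right below 0.014 m and contact force between the fingers and guard above 0.5 N), for 0.2 s.
At the end, for the whole second after the job is handed in: The stage is home (within 5 mm); the guard hangs at rest with both ends of its bar fully down in the hooks (each bar point at most 4 mm higher than, and within 14 mm of, its seat point), upright within 0.1 rad and square to the station's front within 0.07 rad (value of joint stage below 0.005 m and z of bar_left in the frame of hook_left below 0.004 m and distance between bar_left and hook_left below 0.014 m and z of bar_right in the frame of hook_right below 0.004 m and distance between bar_right and hook_right below 0.014 m and angle between guard's own z axis and vertical below 0.1 rad and angle between the x axis of guard and the x axis of station, either way round below 0.07 rad and linear speed of guard below 0.01 m/s and angular speed of guard below 0.08 rad/s); the robot touches nothing.
It fails at once if the stage is slammed in (faster than 0.35 m/s) (velocity of joint stage below -0.35 m/s).
It fails at once if the guard is tipped more than 0.6 rad (angle between guard's own z axis and vertical above 0.6 rad).
It fails at once if a positioner is moved more than 15 mm (distance of any of positioner_left, positioner_right from where it was at the start of the episode above 0.015 m).
It fails at once if the wafer box or the objective can is moved more than 15 mm (distance of any of wafer_box, objective_can from where it was at the start of the episode above 0.015 m).
It also fails if it takes over 58 s, if anything falls off the work surface, if the arm or the gripper's body presses on something with over 40 N, if the wrist force passes 120 N, or if a joint passes its speed limit or range.

## Robot

A 6-joint arm with a two-finger parallel gripper is mounted at the origin on the work surface. World frame = base frame: x ahead of the robot, y to its left, z up, the work surface at z = 0. Lengths are in m, angles in rad, forces in N, time in s.
With the tool pointing down it reaches from about 0.25 to 0.725 m from the base axis. Payload 4 kg.
Tool frame: the origin (TCP) lies on the centre line of the jaws, within the pads' length; the fingertips stand 25 mm ahead of it and the grasp point (between the pads) lies 6 mm ahead of it; z points along the fingers, x is the direction in which the jaws open and shut, and the axes are right-handed (so a half turn about z gives the same grasp; the last joint's range is limited). The gripper opens to 85 mm and grips with 20 to 120 N. Pads are 22 mm wide; open, the fingers measure 114 mm over their backs; the gripper's body (76 mm by 85 mm) begins 54 mm behind the grasp point. The pads swing forward as they close: fully open they stand 13 mm farther back than shut.
Start: joints at [0, 0.241, 0.005, 1.335, 0, 1.571], TCP at [0.5, -0, 0.217] pointing down, gripper open.
Joint ranges: [-2.72, 2.72], [-1.05, 1.87], [-1.09, 1.28], [-1.99, 2.15], [-1.42, 1.44], [-3.14, 3.14]. Speed limits (rad/s): [2.79, 2.79, 3.14, 3.14, 3.14, 3.14].

## Interface

Orientations are given as a unit quaternion [x, y, z, w].
In Python, from workcell import bot, imaging, order gives the robot as it stands.
- The arm moves only by the tool carry_out, never from a script. Its argument "moves" is a list of rows, each a list of 5 numbers: the shift along the tool's x, y, z scaled (see below), then the turn about the tool's z scaled (see below), then the opening, from -1 (shut) to 1 (fully open). In form: [[tx, ty, tz, roll, hand], ...]. A call has 1 to 20 rows; each row is the pose to reach, as a shift and turn from the pose commanded when the call began, along the tool's axes at that moment; what a row does not reach only later rows make up. The controller multiplies each number of a shift by 0.1 m and each number of a turn by 90 degrees. A row lasts 1/10 s, in which the tool goes at most 50 mm and 8.59 degrees, less where a joint would pass 70% of its speed; a pose out of reach is approached as far as the arm can. A call with a number of a shift or a turn outside -1 to 1 is refused whole. A call with a gripper value outside its range is refused whole. The fingers move at their own pace and stop on an object; the grip force is fixed at half the most. Time passes only in rows, so rows that repeat a pose let the fingers close. It gives the time, the measured TCP pose, the force and the opening at its end, in the units of the state.
- bot.get_obs(): the state, without advancing time (a new reading comes with each control period).
- imaging.camera(name): name is "scene" or "side" or "wrist"; returns the picture (420x560x3 uint8, red, green, blue); there is no depth.
- imaging.camera_model(name): a dict with "fovy" (degrees; the focal length in pixels is half the picture's height over the tangent of half this angle, whatever the lens; pixels are square), "cx", "cy" (the principal point, pixels), "eye" and "rotation" of the camera in the world. Camera axes: x right, y up, looking along -z (the intrinsics and any distortion apply to the point x, -y, -z); pixel columns grow to the right and rows downward; lengths in m; the calibration is good to about 2 mm. A picture is of the moment at which its call begins: read the wrist's pose just before it. camera_model takes no time and is no camera call; for the wrist camera it gives the pose at the moment of the call.
- order.job_done(): hands the job in, once; it reports no verdict.
The state is a dict: "clock": time; "joint_pos": joint angles; "joint_vel": joint speeds; "tau": joint torques, N m; "eef_pos": TCP position; "tool_rot": TCP orientation; "ft_force": force on the tool from outside, world axes, zero at the start; "ft_torque": the same for the moment, N m; "grip_width": finger opening in m.
Only numpy, scipy, OpenCV 4.12 (cv2) and the standard library are available. Lean on these libraries where they do the work, as an engineer would, in place of code of your own. Each camera call takes 0.05 s, during which the arm holds its last target.

## Working session

There is one attempt and no reset: what is moved stays moved. The work goes in short steps, Python scripts to look and compute and a tool call to move; the robot and the scene stay as the last step left them, time stands still between calls to the robot, and variables do not carry over. Pictures are saved under pics/ and viewed, and the job is handed in when it is done.

Besides the shell and the picture viewer there is one more tool, called after "Emit:" by a JSON object that holds its "op" and its "data". carry_out: Moves the arm, as the interface text tells. Its arguments: {"type":"object","properties":{"moves":{"type":"array","items":{"type":"array","items":{"type":"number","minimum":-1,"maximum":1}}}},"required":["moves"]}

```bash
mkdir -p pics; ls
python3 - <<'E'
from workcell import bot, imaging, order
import cv2
o=bot.get_obs();print(o)
for n in ["scene","side","wrist"]:
    print(n,imaging.camera_model(n))
    cv2.imwrite(f"pics/{n}0.png",imaging.camera(n)[:,:,::-1])
E
```

```text
pics
{'clock': 0.0, 'joint_pos': array([ 3.06785187e-06,  2.41376990e-01,  3.70366407e-03,  1.33518678e+00,
       -2.21152753e-05,  1.57076670e+00]), 'joint_vel': array([ 0.00169342,  0.00027952,  0.00040175,  0.00025017, -0.000403  ,
        0.00068136]), 'tau': array([ 5.50268451e-04, -3.72315860e+01,  2.52406776e+01,  1.67737965e-02,
        2.29149265e-05,  1.14679995e-05]), 'eef_pos': array([ 4.99334533e-01, -5.48750400e-06,  2.16523106e-01]), 'tool_rot': array([ 9.99999467e-01,  1.63605462e-05, -1.03189133e-03,  1.10439269e-05]), 'ft_force': array([-0.03568716, -0.34609676, -0.55795061]), 'ft_torque': array([-0.02277131, -0.04565196,  0.03684929]), 'grip_width': 0.08530170097572629}
scene {'fovy': 50.63097033508154, 'cx': 273.30242268626574, 'cy': 205.53898556774885, 'eye': array([1.20860081, 0.33820984, 1.04769902]), 'rotation': array([0.17856669, 0.24467559, 0.76414928, 0.56949422])}
side {'fovy': 51.21743833477849, 'cx': 285.91464297517945, 'cy': 202.18490021683706, 'eye': array([ 0.25643902, -0.85012297,  1.0069704 ]), 'rotation': array([ 0.41524593, -0.06577138, -0.12651768,  0.89846437])}
wrist {'fovy': 64.72965789637644, 'cx': 283.0002951768244, 'cy': 203.73526208416052, 'eye': array([0.49988921, 0.07112005, 0.37465644]), 'rotation': array([-1.39411380e-01,  1.36338682e-03, -9.85799817e-05,  9.90233608e-01])}
```

View pics/scene0.png

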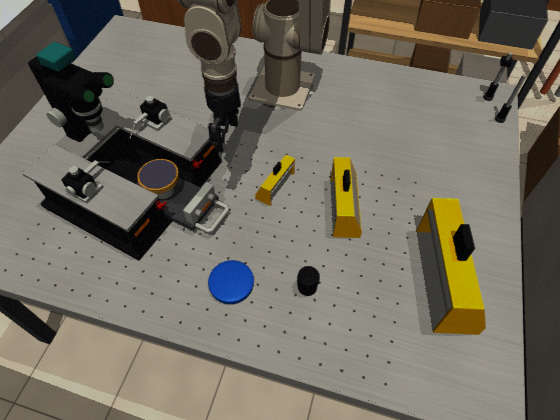

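View pics/side0.png

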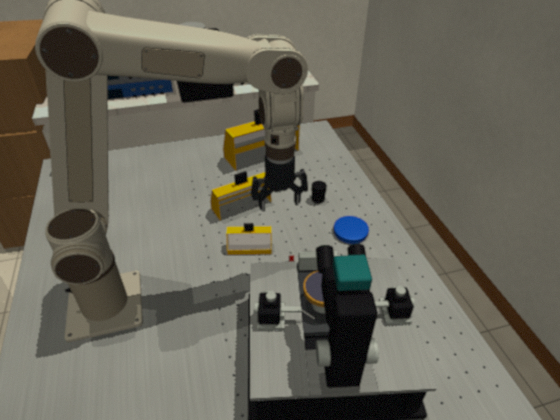

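View pics/wrist0.png

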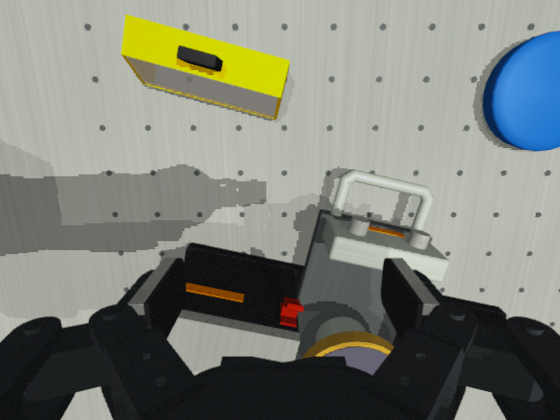

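```bash
cat > h.py <<'E'
import numpy as np, cv2
from scipy.spatial.transform import Rotation as R
from workcell import bot, imaging, order
def save(n,f,crop=None,k=1):
    im=imaging.camera(n)[:,:,::-1]
    cv2.imwrite(f"pics/{f}_full.png",im)
    if crop: x0,y0,x1,y1=crop; im=im[y0:y1,x0:x1]
    cv2.imwrite(f"pics/{f}.png",cv2.resize(im,None,fx=k,fy=k,interpolation=cv2.INTER_CUBIC))
def F(m): return 210/np.tan(np.radians(m["fovy"])/2)
def p2w(m,u,v,z):
    f=F(m); d=np.array([(u-m["cx"])/f,-(v-m["cy"])/f,-1.])
    d=R.from_quat(m["rotation"]).apply(d); e=np.array(m["eye"])
    return e+d*(z-e[2])/d[2]
def w2p(m,p):
    c=R.from_quat(m["rotation"]).inv().apply(np.asarray(p)-m["eye"]); f=F(m)
    return np.stack([m["cx"]+f*c[...,0]/-c[...,2], m["cy"]-f*c[...,1]/-c[...,2]],-1)
E
python3 - <<'E'
import cv2
a=cv2.imread("pics/scene0.png")
cv2.imwrite("pics/s_a.png",cv2.resize(a[110:310,130:330],None,fx=3,fy=3,interpolation=cv2.INTER_CUBIC))
cv2.imwrite("pics/s_b.png",cv2.resize(a[140:260,240:380],None,fx=5,fy=5,interpolation=cv2.INTER_CUBIC))
E
```

```text
(no output)
```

View pics/s_a.png

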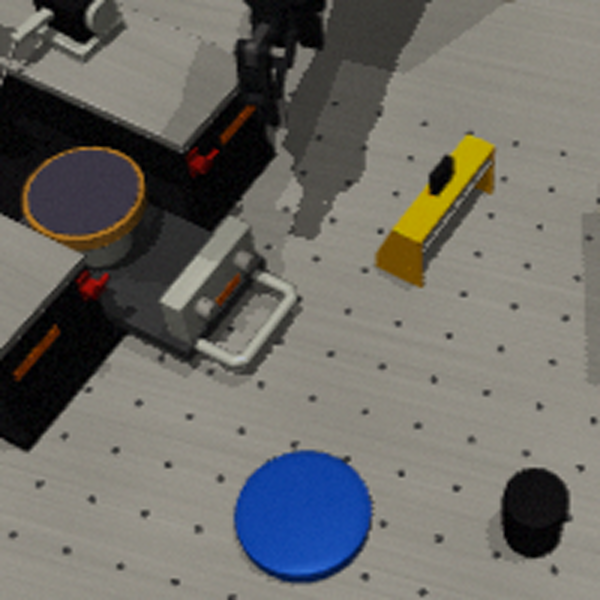

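View pics/s_b.png

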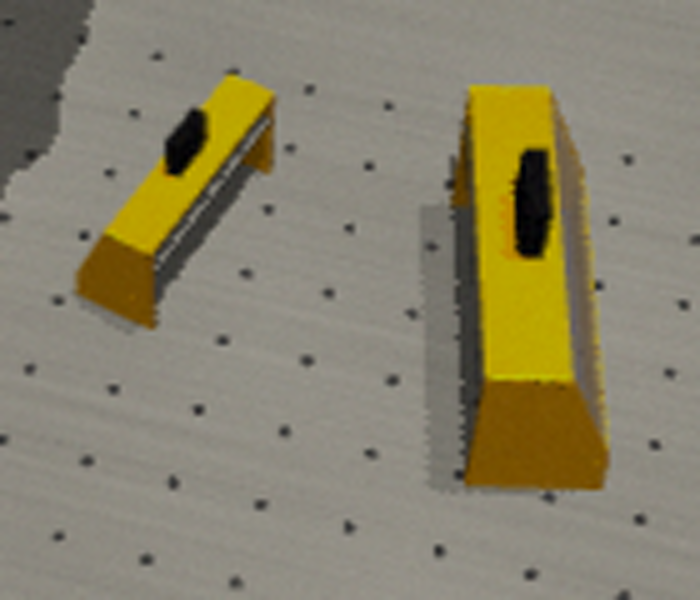

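```bash
python3 - <<'E'
from h import *
m=imaging.camera_model("scene")
def q(n,pts,z):
    P=[p2w(m,u,v,z)for u,v in pts]; print(n,[np.round(p[:2],4).tolist() for p in P]); return P
for n,top,base,h in [("med",[(337,216),(355.2,216),(333.8,157.6),(349.8,157.6)],[(333.2,237),(360.4,237.6)],.105),
 ("small",[(261.2,187.4),(271.2,190.8),(286.6,155),(295,159)],[(256,198),(271.2,205)],.105),
 ("small.07",[(261.2,187.4),(271.2,190.8),(286.6,155),(295,159)],[(256,198),(271.2,205)],.07),
 ("large",[(440,332),(485,331),(431,199),(457,199)],[(440,332),(485,331)],.15)]:
    P=q(n,top,h);B=q(n+"base",base,0)
    print(" len",np.linalg.norm(P[0]-P[2]),np.linalg.norm(P[1]-P[3]),"basedepth",np.linalg.norm(B[0]-B[1]))
q("med tab top",[(240+520/5,140+152/5),(240+547/5,140+152/5),(240+520/5,140+255/5),(240+545/5,140+255/5)],.145)
H=q("handle",[(130+242/3,110+358/3),(130+293/3,110+295/3)],.034);print(np.linalg.norm(H[0]-H[1]))
q("hooks",[(130+212/3,110+158/3),(130+103/3,110+285/3)],.139)
q("box",[(231,281)],.026);q("can",[(308,273)],.068)
# wrist view
m=imaging.camera_model("wrist")
P=q("wmed top",[(127,15),(289,61),(123,51),(280,95)],.105)
print(np.linalg.norm(P[0]-P[1]),np.linalg.norm(P[0]-P[2]))
P=q("wmed tab",[(179,47),(221,57),(178,53),(220,65)],.145)
H=q("handle",[(340,174),(432,192)],.034);print(np.linalg.norm(H[0]-H[1]))
E
python3 -c "
import cv2
a=cv2.imread('pics/wrist0.png')
cv2.imwrite('pics/w_a.png',cv2.resize(a[0:340,110:460],None,fx=1.7,fy=1.7,interpolation=cv2.INTER_CUBIC))"
```

```text
med [[0.5569, 0.3068], [0.5438, 0.3513], [0.3653, 0.257], [0.3526, 0.3001]]
medbase [[0.5556, 0.3078], [0.5363, 0.3798]]
 len 0.19798955963782797 0.19789040095541127 basedepth 0.07451521187452509
small [[0.524, 0.0931], [0.5273, 0.1221], [0.3935, 0.127], [0.4012, 0.1537]]
smallbase [[0.4893, 0.063], [0.5007, 0.113]]
 len 0.1348380489012248 0.13000195919306484 basedepth 0.05122902421359638
small.07 [[0.4985, 0.084], [0.502, 0.1141], [0.3632, 0.1192], [0.3712, 0.1468]]
small.07base [[0.4893, 0.063], [0.5007, 0.113]]
 len 0.13984424030430787 0.13482859897167082 basedepth 0.05122902421359638
large [[0.81, 0.5711], [0.7815, 0.6595], [0.4713, 0.5224], [0.453, 0.5845]]
largebase [[0.7434, 0.61], [0.7101, 0.7132]]
 len 0.3421324107441709 0.3369197372353091 basedepth 0.10841603419859641
med tab top [[0.4373, 0.2957], [0.4333, 0.3093], [0.5043, 0.3092], [0.5007, 0.3214]]
handle [[0.647, -0.0129], [0.569, 0.0073]]
0.08057031446698008
hooks [[0.5148, -0.0799], [0.6708, -0.1147]]
box [[0.7715, 0.0896]]
can [[0.7158, 0.2727]]
wmed top [[0.3857, 0.1367], [0.5038, 0.1056], [0.3795, 0.1126], [0.497, 0.0812]]
0.12221490479160549 0.024868733888138858
wmed tab [[0.4333, 0.1088], [0.4597, 0.1029], [0.4324, 0.1052], [0.4588, 0.0981]]
handle [[0.5585, 0.0055], [0.6567, -0.0138]]
0.10009013419677965
```

View pics/w_a.png

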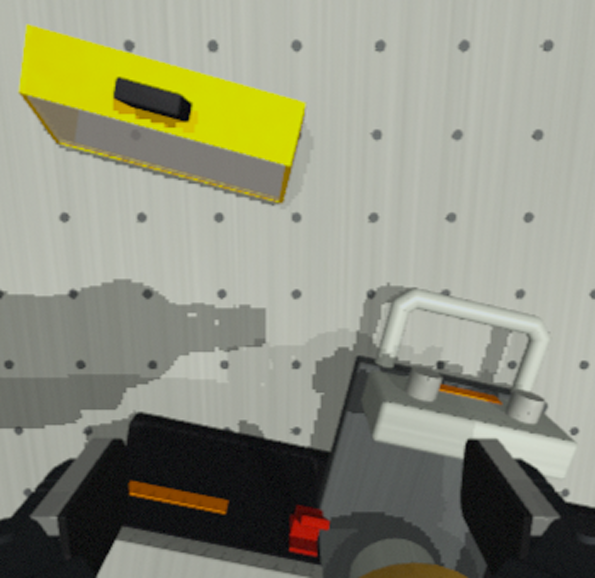

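Run:
```python
import cv2
a=cv2.imread("pics/wrist0.png")
cv2.imwrite("pics/w_b.png",cv2.resize(a[160:360,160:460],None,fx=2.6,fy=2.6,interpolation=cv2.INTER_CUBIC))
a=cv2.imread("pics/scene0.png")
cv2.imwrite("pics/s_c.png",cv2.resize(a[130:260,120:250],None,fx=4.6,fy=4.6,interpolation=cv2.INTER_CUBIC))
```

```text
(no output)
```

View pics/w_b.png

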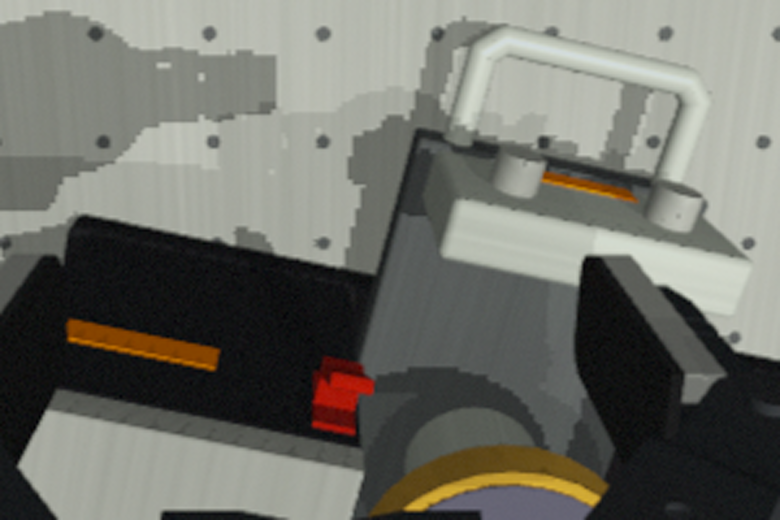

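View pics/s_c.png

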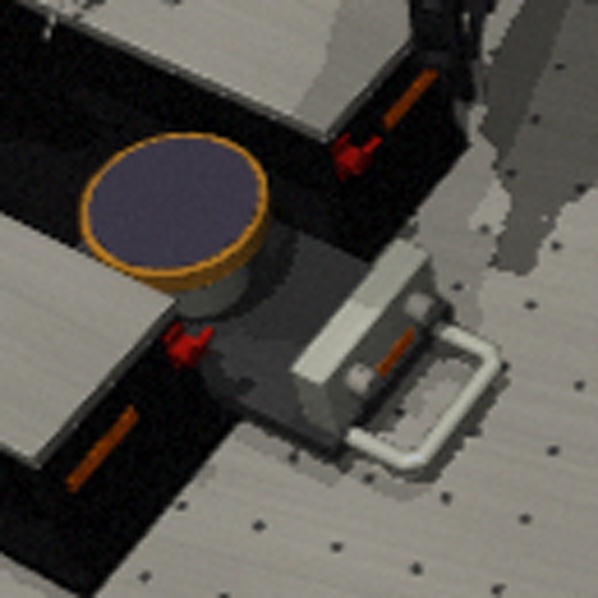

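```bash
cat > m1.py <<'E'
from h import *
ms=imaging.camera_model("scene"); mw=imaging.camera_model("wrist")
s=lambda u,v,z:p2w(ms,120+u/4.6,130+v/4.6,z)[:2]
w=lambda u,v,z:p2w(mw,160+u/2.6,160+v/2.6,z)[:2]
lines={"s platL":(s(37,465,.145),s(178,303,.145)),"s platR":(s(327,137,.145),s(412,47,.145)),"s platLR":(s(37,465,.145),s(412,47,.145)),
"s baseL":(s(85,595,0),s(245,420,0)),"s base L..R":(s(85,595,0),s(468,145,0)),
"w base":(w(85,217,0),w(360,273,0)),"w top":(w(60,390,.145),w(362,447,.145)),
"s handle":(s(412,462,.034),s(492,360,.034)),"w handle":(w(505,40,.034),w(695,88,.034)),
"s blockfront":(s(320,385,.098),s(432,258,.098)),
"s hooks":(s(205,338,.139),s(372,145,.139))}
th=np.radians(-13.)
for n,(a,b) in lines.items():
    d=b-a
    if d[0]<0:d=-d
    mid=(a+b)/2
    for t in (-12,-13,-14): pass
    print(n,a.round(4),b.round(4),"ang %.1f len %.4f"%(np.degrees(np.arctan2(d[1],d[0])),np.hypot(*d)))
for t in (-12.5,-13.5):
    th=np.radians(t); ey=np.array([np.cos(th),np.sin(th)]); out=np.array([-np.sin(th),np.cos(th)])
    print(t)
    for n,(a,b) in lines.items(): print("  ",n,"out",(a@out).round(4),(b@out).round(4),"along",(a@ey).round(4),(b@ey).round(4))
E
python3 m1.py
```

```text
s platL [ 0.7695 -0.1628] [ 0.6524 -0.1375] ang -12.2 len 0.1198
s platR [ 0.5171 -0.1058] [ 0.4359 -0.0844] ang -14.7 len 0.0840
s platLR [ 0.7695 -0.1628] [ 0.4359 -0.0844] ang -13.2 len 0.3427
s baseL [ 0.7712 -0.175 ] [ 0.6332 -0.1359] ang -15.8 len 0.1434
s base L..R [ 0.7712 -0.175 ] [ 0.3857 -0.0827] ang -13.5 len 0.3964
w base [ 0.3888 -0.087 ] [ 0.5181 -0.1157] ang -12.5 len 0.1325
w top [ 0.4198 -0.0828] [ 0.5125 -0.1031] ang -12.4 len 0.0948
s handle [ 0.6511 -0.0145] [0.5693 0.0053] ang -13.6 len 0.0841
w handle [0.5734 0.004 ] [ 0.652  -0.0159] ang -14.2 len 0.0810
s blockfront [ 0.6533 -0.0607] [ 0.5509 -0.0328] ang -15.2 len 0.1062
s hooks [ 0.6664 -0.1161] [ 0.5108 -0.0809] ang -12.8 len 0.1595
-12.5
   s platL out 0.0076 0.007 along 0.7865 0.6667
   s platR out 0.0087 0.0119 along 0.5278 0.4438
   s platLR out 0.0076 0.0119 along 0.7865 0.4438
   s baseL out -0.0039 0.0044 along 0.7908 0.6476
   s base L..R out -0.0039 0.0027 along 0.7908 0.3945
   w base out -0.0007 -0.0009 along 0.3984 0.5309
   w top out 0.01 0.0102 along 0.4278 0.5226
   s handle out 0.1268 0.1284 along 0.6388 0.5547
   w handle out 0.128 0.1256 along 0.559 0.64
   s blockfront out 0.0822 0.0872 along 0.651 0.5449
   s hooks out 0.0308 0.0315 along 0.6757 0.5162
-13.5
   s platL out 0.0213 0.0186 along 0.7862 0.6665
   s platR out 0.0179 0.0196 along 0.5275 0.4436
   s platLR out 0.0213 0.0196 along 0.7862 0.4436
   s baseL out 0.0099 0.0157 along 0.7907 0.6474
   s base L..R out 0.0099 0.0096 along 0.7907 0.3944
   w base out 0.0062 0.0084 along 0.3984 0.5308
   w top out 0.0175 0.0194 along 0.4276 0.5224
   s handle out 0.1379 0.1381 along 0.6365 0.5524
   w handle out 0.1378 0.1368 along 0.5566 0.6377
   s blockfront out 0.0935 0.0967 along 0.6494 0.5433
   s hooks out 0.0426 0.0405 along 0.6751 0.5156
```

Emit:
{"op": "carry_out", "data": {"moves": [[0.5,-0.16,0.2,-0.1,-1],[1.0,-0.32,0.4,-0.2,-1],[1.0,-0.32,0.5,-0.3,-1],[1.0,-0.32,0.5,-0.4,-1],[1.0,-0.32,0.5,-0.5,-1],[1.0,-0.32,0.5,-0.6,-1],[1.0,-0.32,0.5,-0.7,-1],[1.0,-0.32,0.5,-0.8,-1],[1.0,-0.32,0.5,-0.851,-1],[1.0,-0.32,0.5,-0.851,-1]]}}

```text
clock: 1.15
eef_pos: [0.5997, 0.032, 0.1669]
tool_rot: [0.785, 0.62, -0.0, -0.0]
ft_force: [-0.0, -0.5, -0.5]
grip_width: -0.0
```

Run:
```python
from h import *
o=bot.get_obs()
print(o["clock"],o["eef_pos"],R.from_quat(o["tool_rot"]).as_matrix().round(3),o["ft_force"],o["grip_width"],o["joint_pos"])
save("wrist","w1"); save("scene","s1")
```

```text
1.15 [0.59969566 0.03198916 0.16687139] [[ 0.232  0.973 -0.001]
 [ 0.973 -0.232 -0.   ]
 [-0.    -0.001 -1.   ]] [-0.04824322 -0.47166862 -0.51031263] -4.1704816561931576e-05 [ 5.33080426e-02  4.65511025e-01  1.97752573e-01  1.30412067e+00
 -3.06872976e-05  2.87608271e-01]
```

View pics/w1.png

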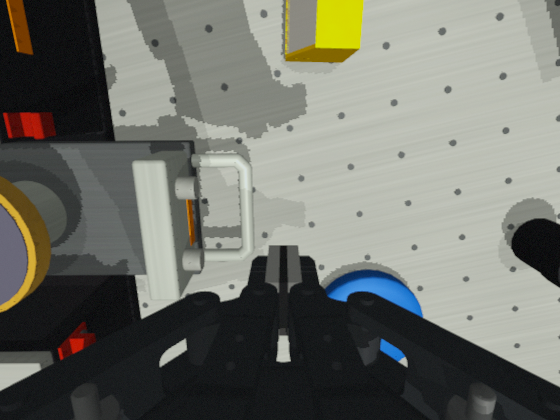

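View pics/s1.png

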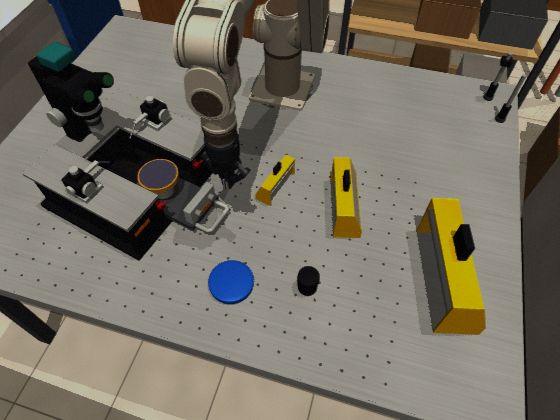

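Emit:
{"op": "carry_out", "data": {"moves": [[0.1,0.19,0.2,0,-1],[0.1,0.19,0.5,0,-1],[0.1,0.19,0.8,0,-1],[0.1,0.19,1.0,0,-1],[0.1,0.19,1.0,0,-1]]}}

```text
clock: 1.75
eef_pos: [0.6177, 0.0371, 0.0635]
tool_rot: [0.785, 0.619, -0.003, -0.002]
ft_force: [-0.3, 0.2, -0.8]
grip_width: -0.0003
```

Run:
```python
from h import *
save("wrist","w2"); save("side","sd2",(200,150,420,320),3)
```

```text
(no output)
```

View pics/w2.png

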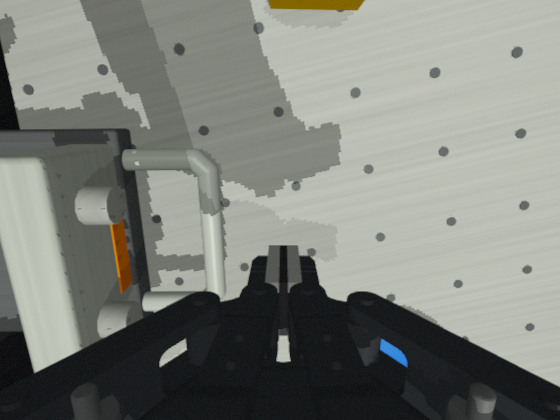

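View pics/sd2.png

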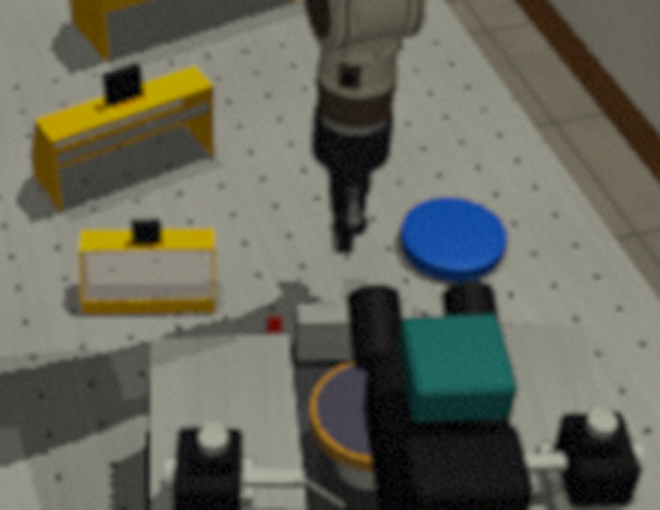

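Emit:
{"op": "carry_out", "data": {"moves": [[0,0,0.1,0,-1],[0,0,0.2,0,-1],[-0.08,0,0.2,0,-1],[-0.12,0,0.2,0,-1],[-0.16,0,0.2,0,-1],[-0.2,0,0.2,0,-1],[-0.23,0,0.2,0,-1],[-0.26,0,0.2,0,-1],[-0.3,0,0.2,0,-1],[-0.34,0,0.2,0,-1],[-0.38,0,0.2,0,-1],[-0.42,0,0.2,0,-1],[-0.46,0,0.2,0,-1],[-0.5,0,0.2,0,-1],[-0.53,0,0.2,0,-1],[-0.55,0,0.2,0,-1]]}}

```text
clock: 3.45
eef_pos: [0.608, -0.0165, 0.0474]
tool_rot: [0.785, 0.62, 0.0, 0.0]
ft_force: [-0.4, 0.0, -0.1]
grip_width: -0.0003
```

Run:
```python
from h import *
o=bot.get_obs();print(o["ft_force"],o["eef_pos"][:2]@[.2317,.9728])
save("wrist","w3"); save("scene","s3",(120,110,260,250),4)
```

```text
[-0.3918407   0.03337548 -0.0736465 ] 0.12477576576392344
```

View pics/w3.png

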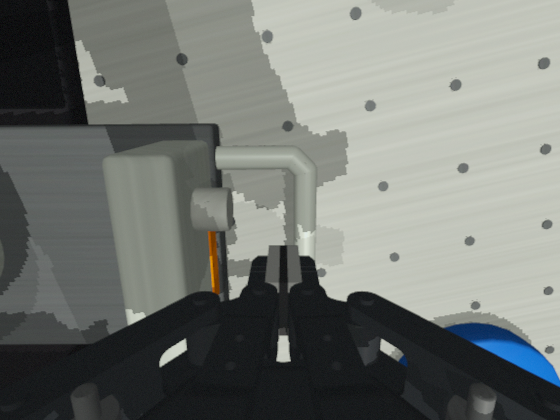

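View pics/s3.png

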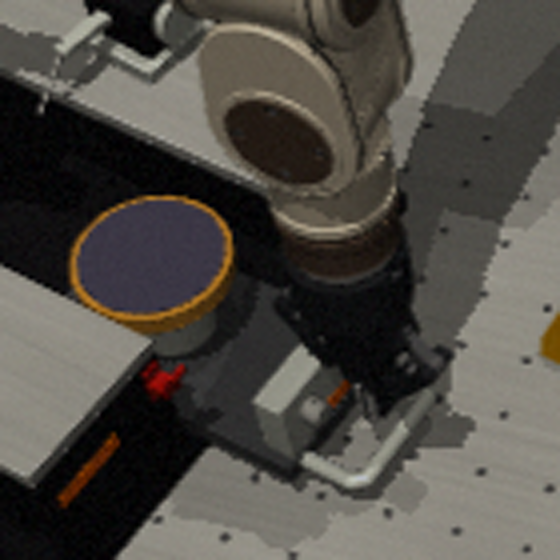

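Run:
```python
from h import *
o=bot.get_obs()
ms=imaging.camera_model("scene");mw=imaging.camera_model("wrist")
for p in [(.608,-.0165,.022),(.608,-.0165,.0474),(.608,-.0165,.1)]:
    print(p,(w2p(ms,np.array(p))-[120,110])*4, w2p(mw,np.array(p)))
ey=np.array([.9728,-.2317]);out=np.array([.2317,.9728])
for a in (.557,.595,.633):
    p=np.append(a*ey+.138*out,.034); print(a,(w2p(ms,p)-[120,110])*4,w2p(mw,p))
print(mw["eye"],mw["eye"][:2]@ey,mw["eye"][:2]@out)
for u,v in[(305,180),(308,250),(283,246)]:
    p=p2w(mw,u,v,.034 if u>290 else .022)[:2];print(u,v,p@ey,p@out)
im=cv2.imread("pics/s3_full.png")
cv2.imwrite("pics/s3b.png",cv2.resize(im[160:240,180:260],None,fx=7,fy=7,interpolation=cv2.INTER_LANCZOS4))
```

```text
(0.608, -0.0165, 0.022) [380.52676812 439.57272445] [281.36346989 232.42825665]
(0.608, -0.0165, 0.0474) [376.3180707  419.01083648] [281.1521913  250.06750435]
(0.608, -0.0165, 0.1) [367.12619991 374.10330365] [280.4430298  309.27405231]
0.557 [425.45090641 398.09667661] [306.23034035 172.16645037]
0.595 [394.68817367 437.64333725] [304.9892527  239.69523764]
0.633 [362.95444323 478.4382523 ] [303.88185229 299.94997166]
[0.5398559  0.00072589 0.20547039] 0.5250036343128107 0.12579076376099135
305 180 0.5611979641183292 0.13743028662044407
308 250 0.6012232628122008 0.13979830508495733
283 246 0.603944404611757 0.1257788475339474
```

View pics/s3b.png

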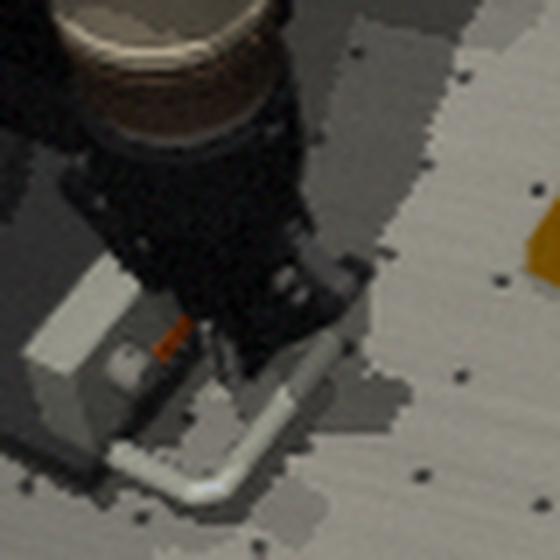

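Run:
```python
from h import *
save("side","sd3")
m=imaging.camera_model("side")
for p in [(.608,-.0165,.022),(.608,-.0165,.0474)]: print(w2p(m,np.array(p)))
ey=np.array([.9728,-.2317]);out=np.array([.2317,.9728])
for a in (.557,.595,.633): print(w2p(m,np.append(a*ey+.138*out,.034)))
im=cv2.imread("pics/sd3.png")
cv2.imwrite("pics/sd3b.png",cv2.resize(im[180:300,250:370],None,fx=5,fy=5,interpolation=cv2.INTER_LANCZOS4))
im=cv2.imread("pics/w3_full.png")
cv2.imwrite("pics/w3b.png",cv2.resize(im[140:340,190:390],None,fx=3,fy=3,interpolation=cv2.INTER_LANCZOS4))
```

```text
[315.47660413 258.85275366]
[315.95968258 253.06965817]
[302.64427243 253.28528398]
[315.16215797 252.9178071 ]
[327.64553326 252.5513433 ]
```

View pics/sd3b.png

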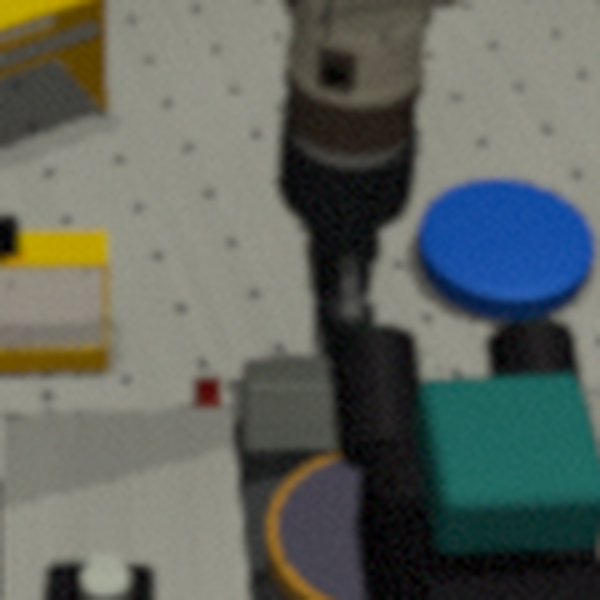

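View pics/w3b.png

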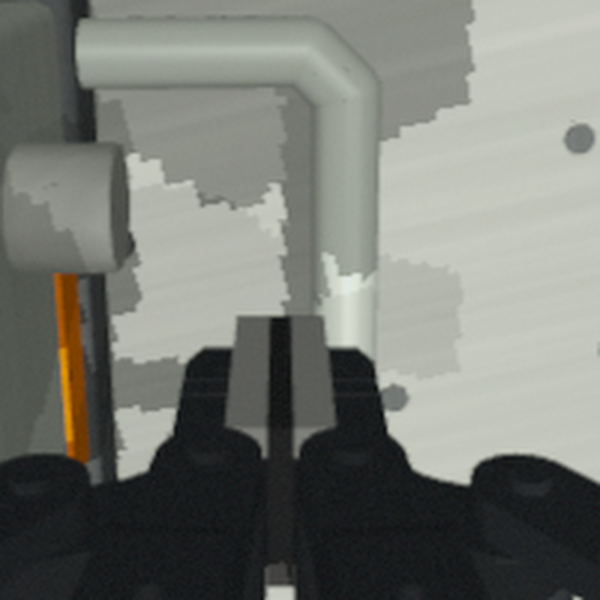

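Emit:
{"op": "carry_out", "data": {"moves": [[0,0,-0.15,0,-1],[0,0,-0.25,0,-1],[0.2,0,-0.25,0,-1],[0.45,0,-0.25,0,-1],[0.55,0,-0.2,0,-1],[0.55,0,-0.05,0,-1],[0.55,0,0.1,0,-1],[0.55,0,0.15,0,-1],[0.55,0,0.15,0,-1]]}}

```text
clock: 4.5
eef_pos: [0.6198, 0.0371, 0.0312]
tool_rot: [0.785, 0.62, -0.001, -0.001]
ft_force: [0.2, -0.3, -0.4]
grip_width: -0.0004
```

Run:
```python
from h import *
print(bot.get_obs()["eef_pos"])
save("wrist","w4",(150,100,430,340),2.8); save("scene","s4",(180,160,260,240),7)
```

```text
[0.61975443 0.03710562 0.03121028]
```

View pics/w4.png

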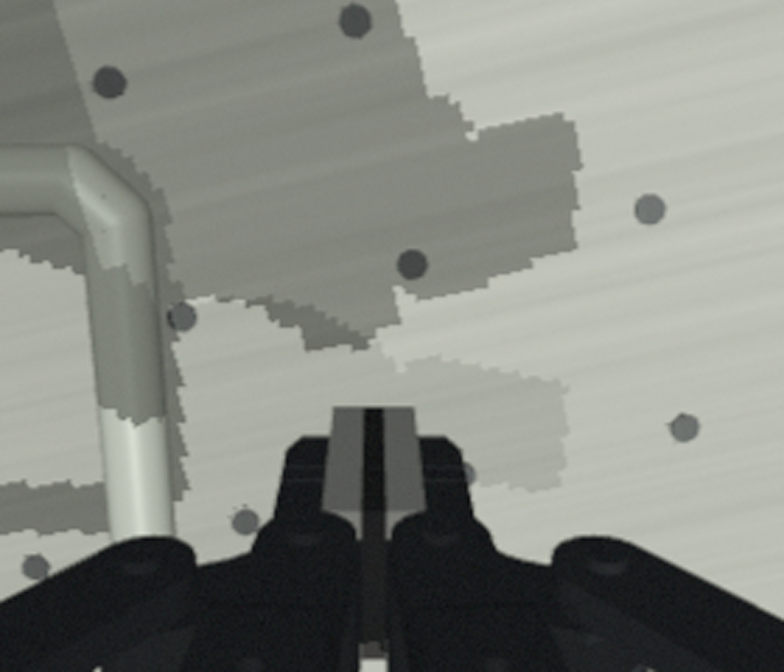

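View pics/s4.png

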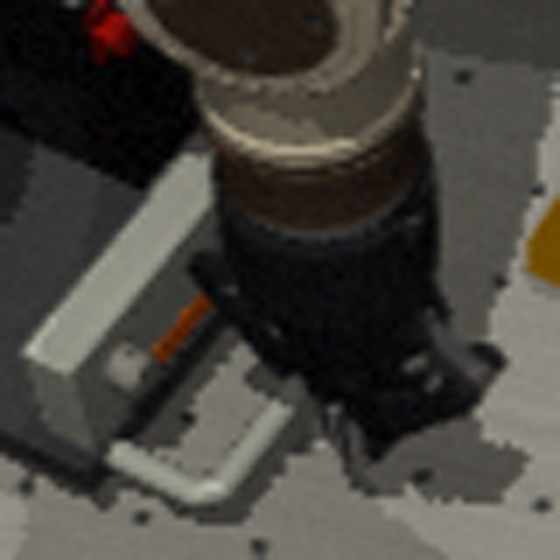

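Emit:
{"op": "carry_out", "data": {"moves": [[-0.06,0,0,0,-1],[-0.12,0,0,0,-1],[-0.15,0,0,0,-1],[-0.18,0,0,0,-1],[-0.21,0,0,0,-1],[-0.24,0,0,0,-1],[-0.27,0,0,0,-1],[-0.3,0,0,0,-1],[-0.33,0,0,0,-1],[-0.36,0,0,0,-1],[-0.4,0,0,0,-1]]}}

```text
clock: 5.7
eef_pos: [0.6115, -0.0017, 0.0324]
tool_rot: [0.785, 0.62, -0.0, -0.0]
ft_force: [0.5, -0.4, -0.0]
grip_width: 0.0003
```

Run:
```python
from h import *
o=bot.get_obs();print(o["ft_force"],o["eef_pos"],o["eef_pos"][:2]@[.2317,.9728])
save("wrist","w5",(150,100,430,340),2.8);
```

```text
[ 0.45476803 -0.41578234 -0.0091543 ] [ 0.61147172 -0.00173308  0.03237403] 0.13999205160920855
```

View pics/w5.png

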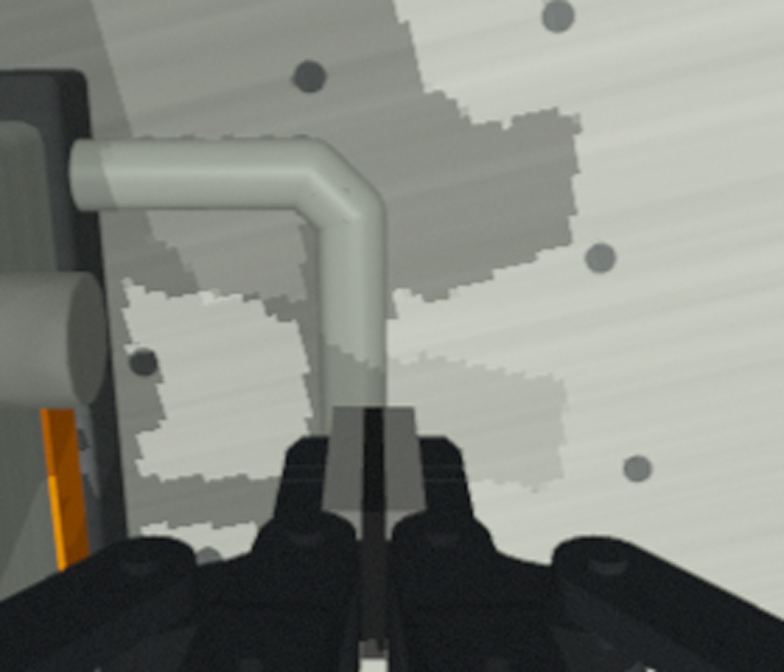

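Run:
```python
from h import *
ms=imaging.camera_model("scene");mw=imaging.camera_model("wrist")
t=np.array([.6198,.0371,0])
tx=np.array([.232,.973,0]);ty=np.array([.973,-.232,0])
for z in (.006,.02,.0312,.045,.06):
  for y in (0,.011):
    print(z,y,(w2p(ms,t+[0,0,z]+ty*y)-[180,160])*7)
o=bot.get_obs();p=o["eef_pos"]
T=R.from_quat(o["tool_rot"])
for y in (-.011,0,.011):
  print(y,[ (zz,w2p(mw,p+T.apply([0,y,zz])).round(1).tolist()) for zz in (-.02,-.01,0,.01,.025)])
print(R.from_quat(mw["rotation"]).as_matrix().round(3),mw["eye"]-p)
```

```text
0.006 0 [366.75161057 497.72331644]
0.006 0.011 [351.41698192 518.34577635]
0.02 0 [363.85105722 478.73782382]
0.02 0.011 [348.35842323 499.4693243 ]
0.0312 0 [361.49102838 463.29031962]
0.0312 0.011 [345.86964357 484.10936735]
0.045 0 [358.53345741 443.93161973]
0.045 0.011 [342.75048214 464.85889448]
0.06 0 [355.25478253 422.47114295]
0.06 0.011 [339.29235971 443.51646204]
-0.011 [(-0.02, [280.9, 245.7]), (-0.01, [281.0, 237.4]), (0, [281.1, 230.1]), (0.01, [281.2, 223.5]), (0.025, [281.4, 214.9])]
0 [(-0.02, [281.0, 267.9]), (-0.01, [281.1, 258.5]), (0, [281.2, 250.0]), (0.01, [281.3, 242.5]), (0.025, [281.4, 232.7])]
0.011 [(-0.02, [281.0, 289.3]), (-0.01, [281.1, 278.7]), (0, [281.2, 269.3]), (0.01, [281.3, 260.9]), (0.025, [281.4, 249.9])]
[[ 0.233 -0.935 -0.268]
 [ 0.972  0.224  0.064]
 [-0.    -0.276  0.961]] [-0.06810005  0.01729     0.15807588]
```

Run:
```python
from h import *
ms=imaging.camera_model("scene");sd=imaging.camera_model("side")
im=cv2.resize(cv2.imread("pics/s1_full.png")[130:210,190:270],None,fx=7,fy=7,interpolation=cv2.INTER_LANCZOS4)
p=np.array([.5997,.032,.1669]);ty=np.array([.973,-.232,0])
for dz,c in ((.02,(0,0,255)),(0,(0,255,0)),(-.025,(255,0,0))):
  for y in (-.011,.011):
    q=(w2p(ms,p+[0,0,dz]+ty*y)-[190,130])*7; cv2.circle(im,tuple(int(v) for v in q),3,c,-1)
cv2.imwrite("pics/s1b.png",im)
# w2-time side image sd2 : TCP (.6177,.0371,.0635)
im=cv2.resize(cv2.imread("pics/sd2_full.png")[190:270,280:360],None,fx=7,fy=7,interpolation=cv2.INTER_LANCZOS4)
p=np.array([.6177,.0371,.0635])
for dz,c in ((.02,(0,0,255)),(0,(0,255,0)),(-.025,(255,0,0))):
  for y in (-.011,.011):
    q=(w2p(sd,p+[0,0,dz]+ty*y)-[280,190])*7; cv2.circle(im,tuple(int(v) for v in q),3,c,-1)
cv2.imwrite("pics/sd2b.png",im)
```

```text
(no output)
```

View pics/s1b.png

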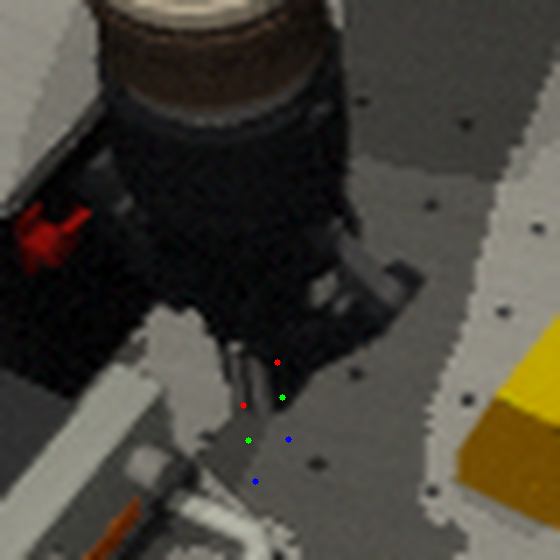

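View pics/sd2b.png

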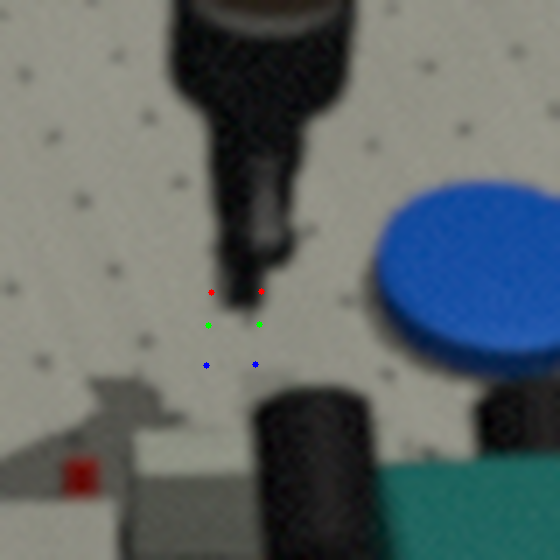

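Emit:
{"op": "carry_out", "data": {"moves": [[0,0,-0.15,0,-1],[0.1,0,-0.15,0,-1],[0.3,0,-0.1,0,-1],[0.4,0,0,0,-1],[0.4,0,0.1,0,-1],[0.4,0,0.17,0,-1],[0.4,0,0.2,0,-1],[0.4,0,0.22,0,-1],[0.4,0,0.22,0,-1]]}}

```text
clock: 6.65
eef_pos: [0.6206, 0.0367, 0.0101]
tool_rot: [0.785, 0.619, -0.0, -0.0]
ft_force: [-0.1, -0.1, 0.1]
grip_width: 0.0001
```

Run:
```python
from h import *
o=bot.get_obs();print(o["ft_force"],o["eef_pos"],o["eef_pos"][:2]@[.2317,.9728])
save("scene","s6",(180,160,260,240),7)
```

```text
[-0.12213439 -0.0941347   0.13132402] [0.620608   0.03674838 0.01009844] 0.17954369691815902
```

View pics/s6.png

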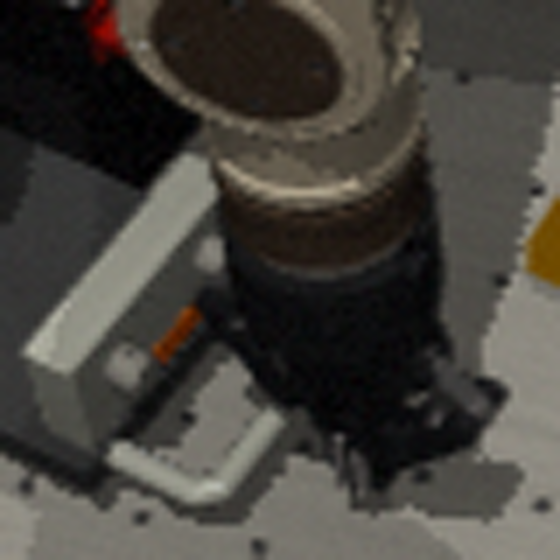

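Emit:
{"op": "carry_out", "data": {"moves": [[-0.06,0,0,0,-1],[-0.1,0,0,0,-1],[-0.13,0,0,0,-1],[-0.16,0,0,0,-1],[-0.19,0,0,0,-1],[-0.22,0,0,0,-1],[-0.25,0,0,0,-1],[-0.28,0,0,0,-1],[-0.31,0,0,0,-1],[-0.34,0,0,0,-1]]}}

```text
clock: 7.7
eef_pos: [0.6131, 0.0046, 0.0104]
tool_rot: [0.785, 0.62, 0.0, -0.0]
ft_force: [0.3, 3.6, -0.6]
grip_width: 0.0002
```

Run:
```python
from h import *
o=bot.get_obs();print(o["ft_force"],o["eef_pos"],o["eef_pos"][:2]@[.2317,.9728])
save("wrist","w7",(150,100,430,340),2.8);
```

```text
[ 0.2679016   3.58051908 -0.57680475] [0.61309414 0.00461623 0.01043899] 0.1465445804294099
```

View pics/w7.png

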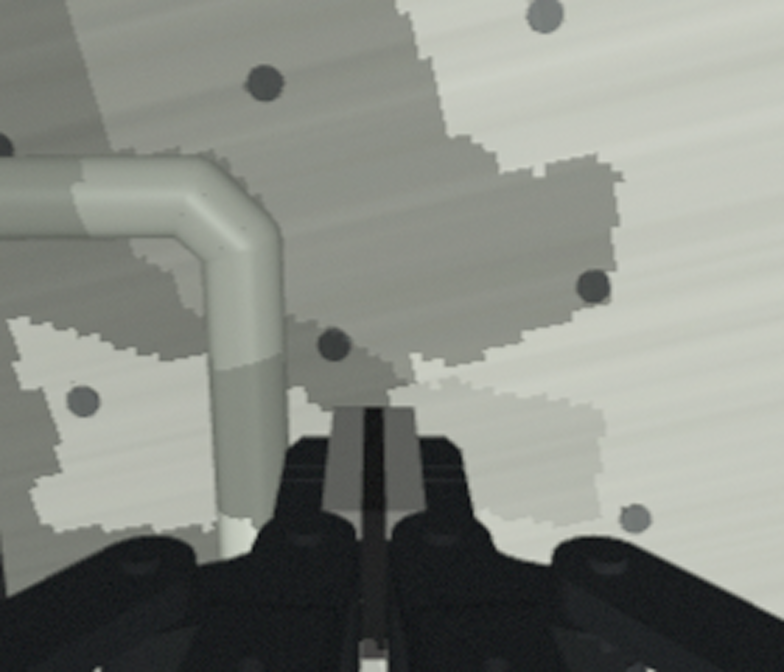

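Emit:
{"op": "carry_out", "data": {"moves": [[-0.03,0,0,0,-1],[-0.06,0,0,0,-1],[-0.09,0,0,0,-1],[-0.12,0,0,0,-1],[-0.15,0,0,0,-1],[-0.18,0,0,0,-1],[-0.21,0,0,0,-1],[-0.24,0,0,0,-1],[-0.27,0,0,0,-1],[-0.3,0,0,0,-1]]}}

```text
clock: 8.75
eef_pos: [0.6061, -0.0252, 0.0105]
tool_rot: [0.785, 0.62, 0.0, 0.0]
ft_force: [1.5, 2.7, -0.4]
grip_width: 0.0003
```

Run:
```python
from h import *
o=bot.get_obs();print(o["ft_force"],o["eef_pos"],o["eef_pos"][:2]@[.2317,.9728])
save("scene","s8",(120,110,260,250),4)
```

```text
[ 1.48889123  2.674939   -0.38995626] [ 0.60612559 -0.02519789  0.01049871] 0.11592679298860739
```

View pics/s8.png

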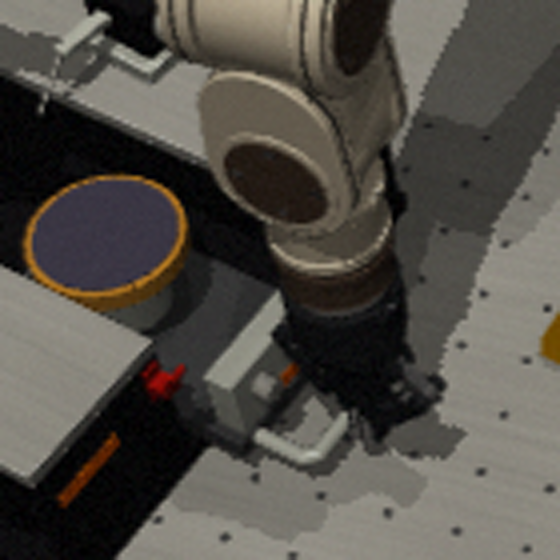

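Emit:
{"op": "carry_out", "data": {"moves": [[-0.02,0,0,0,-1],[-0.04,0,0,0,-1],[-0.05,0,0,0,-1],[-0.06,0,0,0,-1]]}}

```text
clock: 9.2
eef_pos: [0.6047, -0.0308, 0.0105]
tool_rot: [0.785, 0.62, 0.0, 0.0]
ft_force: [2.0, 1.8, -0.7]
grip_width: -0.0002
```

Emit:
{"op": "carry_out", "data": {"moves": [[-0.015,0,0,0,-1],[-0.03,0,0,0,-1],[-0.04,0,0,0,-1],[-0.05,0,0,0,-1]]}}

```text
clock: 9.6
eef_pos: [0.6035, -0.0358, 0.0105]
tool_rot: [0.785, 0.62, 0.0, 0.0]
ft_force: [3.0, 2.9, -0.2]
grip_width: -0.0001
```

Emit:
{"op": "carry_out", "data": {"moves": [[-0.015,0,0,0,-1],[-0.03,0,0,0,-1],[-0.04,0,0,0,-1],[-0.05,0,0,0,-1]]}}

```text
clock: 10.0
eef_pos: [0.6034, -0.0366, 0.0106]
tool_rot: [0.784, 0.621, 0.003, -0.002]
ft_force: [4.4, 13.8, -1.0]
grip_width: -0.0002
```

Run:
```python
from h import *
o=bot.get_obs();print(o["ft_force"],o["eef_pos"],o["eef_pos"][:2]@[.2317,.9728])
save("wrist","w9"); save("scene","s9",(120,110,260,250),4)
```

```text
[ 4.36595702 13.77781881 -0.97923139] [ 0.60335614 -0.03656288  0.01056178] 0.10422924881981961
```

View pics/w9.png

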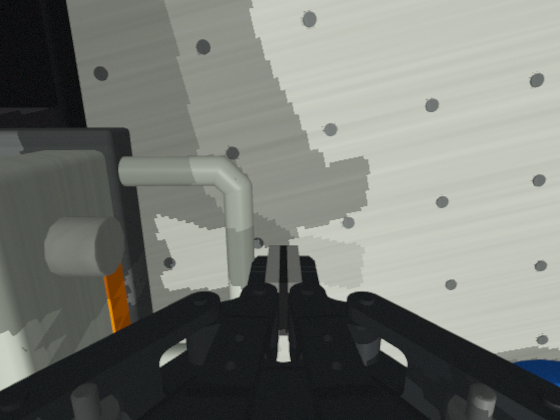

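View pics/s9.png

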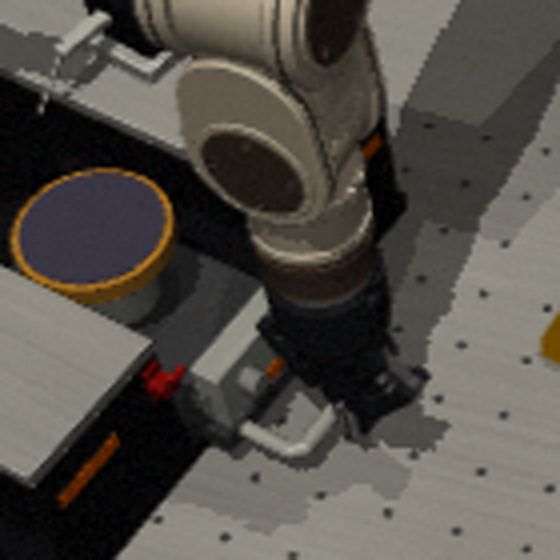

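Emit:
{"op": "carry_out", "data": {"moves": [[0.1,0,0,0,-1],[0.35,0,-0.05,0,-1],[0.6,0,-0.3,0,-1],[0.7,0,-0.6,0,-1],[0.8,-0.2,-1.0,-0.05,0],[1.0,-0.5,-1.0,-0.1,1],[1.0,-0.8,-1.0,-0.2,1],[1.0,-1.0,-1.0,-0.3,1],[1.0,-1.0,-1.0,-0.314,1]]}}

```text
clock: 11.0
eef_pos: [0.5239, 0.0794, 0.11]
tool_rot: [0.608, 0.794, -0.003, -0.001]
ft_force: [-0.6, 0.6, -0.2]
grip_width: 0.0725
```

Run:
```python
from h import *
o=bot.get_obs();p=o["eef_pos"];Rm=R.from_quat(o["tool_rot"]).as_matrix()
print(p,Rm.round(3),Rm.T@(np.array([.453,.308,.20])-p))
save("scene","s10")
```

```text
[0.52392032 0.07941397 0.11003808] [[-0.26   0.965 -0.005]
 [ 0.966  0.26  -0.003]
 [-0.001 -0.005 -1.   ]] [ 0.23903713 -0.00944374 -0.09025784]
```

View pics/s10.png

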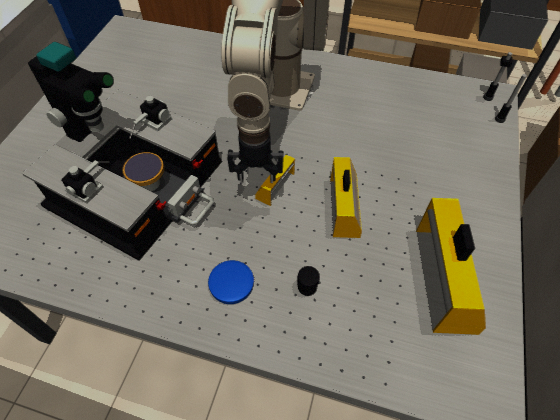

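Emit:
{"op": "carry_out", "data": {"moves": [[0.1,0,-0.4,0,1],[0.4,0,-0.8,0,1],[0.8,0,-0.9,0,1],[1.0,0,-0.9,0,1]]}}

```text
clock: 11.45
eef_pos: [0.5034, 0.1781, 0.2032]
tool_rot: [0.61, 0.792, 0.002, 0.002]
ft_force: [-0.5, -0.5, -0.5]
grip_width: 0.0857
```

Emit:
{"op": "carry_out", "data": {"moves": [[0.4,0,0,0,1],[0.8,0,0,0,1],[0.95,-0.05,0,0,1],[0.95,-0.1,0,0,1]]}}

```text
clock: 11.85
eef_pos: [0.4676, 0.2667, 0.1998]
tool_rot: [0.609, 0.793, -0.001, 0.0]
ft_force: [0.4, -0.2, 0.4]
grip_width: 0.0855
```

Run:
```python
from h import *
o=bot.get_obs();p=o["eef_pos"];Rm=R.from_quat(o["tool_rot"]).as_matrix()
print(p,Rm.round(3),Rm.T@(np.array([.453,.308,.20])-p))
save("wrist","w11")
```

```text
[0.46759025 0.26668394 0.19980184] [[-0.258  0.966 -0.001]
 [ 0.966  0.258 -0.002]
 [-0.002 -0.001 -1.   ]] [ 0.0436828  -0.00341686 -0.00026348]
```

View pics/w11.png

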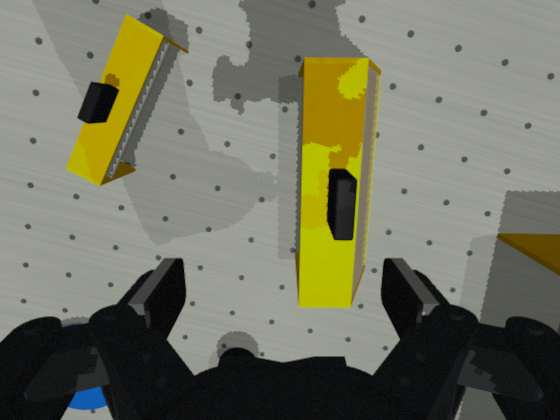

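Run:
```python
import cv2
a=cv2.imread("pics/w11.png")
cv2.imwrite("pics/w11b.png",cv2.resize(a[50:320,280:400],None,fx=2.2*1,fy=2.2,interpolation=cv2.INTER_CUBIC))
b=cv2.convertScaleAbs(a[155:255,300:380],alpha=3,beta=0)
cv2.imwrite("pics/w11c.png",cv2.resize(b,None,fx=6,fy=6,interpolation=cv2.INTER_CUBIC))
```

```text
(no output)
```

View pics/w11b.png

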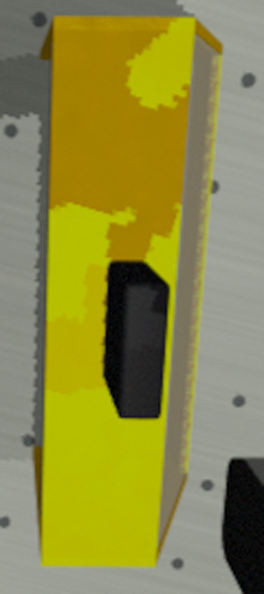

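View pics/w11c.png

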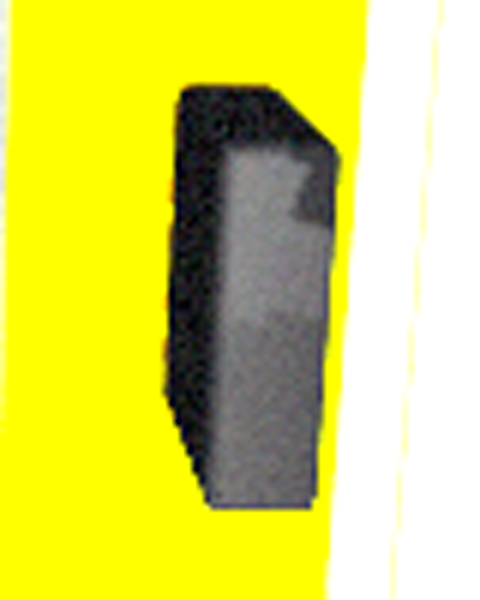

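Run:
```python
from h import *
o=bot.get_obs();p=o["eef_pos"];Rm=R.from_quat(o["tool_rot"]).as_matrix()
m=imaging.camera_model("wrist")
print(p)
T=np.array([p2w(m,u,v,.145)for u,v in[(337.5,179.7),(356.3,180.8),(335.3,239.7),(352,239.7)]])
P=np.array([p2w(m,u,v,.105)for u,v in[(305,57.7),(367.3,57.7),(299,306.8),(351,306.8)]])
for n,Q in(("tab",T),("plate",P)):
    c=Q.mean(0);d=(Q[2]+Q[3]-Q[0]-Q[1])/2
    print(n,c.round(4),"len",np.hypot(*d[:2]),"w",np.linalg.norm(Q[0]-Q[1]),np.linalg.norm(Q[2]-Q[3]),"ang",np.degrees(np.arctan2(d[1],d[0])), "rear/front edge ang",[np.degrees(np.arctan2(*(Q[i+2]-Q[i])[1::-1]))for i in(0,1)])
c=T.mean(0); print("tool delta to tab",Rm.T@(c-p), "at z .098:",p[2]-.098)
```

```text
[0.46711437 0.26521037 0.19994434]
tab [0.4524 0.3055 0.145 ] len 0.04181018370701183 w 0.012379734097281846 0.011520535425729813 ang 14.823332310121224 rear/front edge ang [np.float64(15.392617755231699), np.float64(14.243927360231254)]
plate [0.4533 0.3007 0.105 ] len 0.2005397133947029 w 0.04395081025333122 0.04530799219292661 ang 14.614749644528667 rear/front edge ang [np.float64(14.42092831869993), np.float64(14.80861963708159)]
tool delta to tab [ 0.04281752 -0.00373845  0.05486352] at z .098: 0.10194433564228308
```

Emit:
{"op": "carry_out", "data": {"moves": [[0.2,-0.02,0,0,1],[0.43,-0.037,0,0,1],[0.43,-0.037,0.3,0,1],[0.43,-0.037,0.6,0,1],[0.43,-0.037,0.8,0,1],[0.43,-0.037,0.9,0,1],[0.43,-0.037,0.95,0,1],[0.43,-0.037,0.95,0,1]]}}

```text
clock: 12.7
eef_pos: [0.4543, 0.3056, 0.1055]
tool_rot: [0.61, 0.792, -0.0, 0.0]
ft_force: [0.1, -0.3, -0.9]
grip_width: 0.0851
```

Run:
```python
from h import *
o=bot.get_obs();p=o["eef_pos"];print(p,o["ft_force"])
save("wrist","w12"); save("scene","s12",(290,120,390,250),4.5)
```

```text
[0.45433269 0.30564359 0.10545279] [ 0.07425288 -0.30422277 -0.85313402]
```

View pics/w12.png

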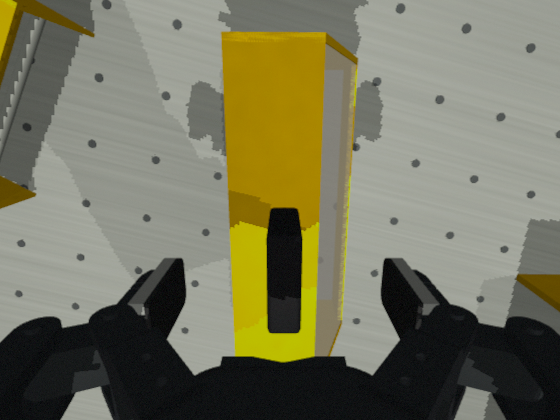

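View pics/s12.png

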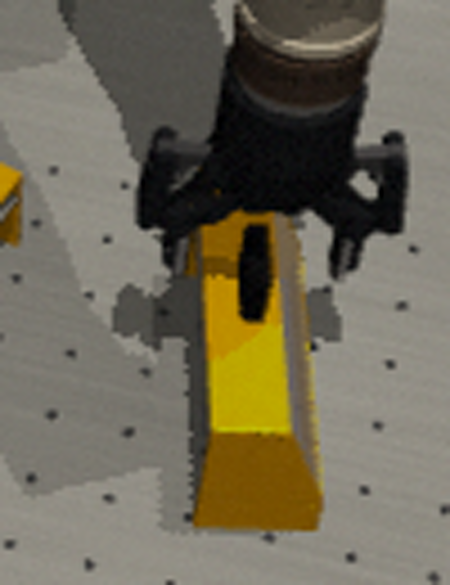

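Emit:
{"op": "carry_out", "data": {"moves": [[0,-0.005,0.04,0,1],[0,-0.005,0.08,0,1],[0,-0.005,0.08,0,0.2],[0,-0.005,0.08,0,-0.3],[0,-0.005,0.08,0,-0.6],[0,-0.005,0.08,0,-1],[0,-0.005,0.08,0,-1],[0,-0.005,0.08,0,-1],[0,-0.005,0.08,0,-1],[0,-0.005,0.08,0,-1]]}}

```text
clock: 13.8
eef_pos: [0.4537, 0.3062, 0.0975]
tool_rot: [0.61, 0.792, 0.0, 0.0]
ft_force: [1.1, -0.5, 1.4]
grip_width: 0.0131
```

Run:
```python
from h import *
o=bot.get_obs();p=o["eef_pos"];print(p,o["ft_force"],o["ft_torque"],o["grip_width"])
save("wrist","w13"); save("scene","s13",(290,120,390,250),4.5)
```

```text
[0.45365729 0.30623207 0.09754644] [ 1.07106999 -0.45784555  1.3653006 ] [-0.23960299 -0.07607395 -0.03485703] 0.013126917710329698
```

View pics/w13.png

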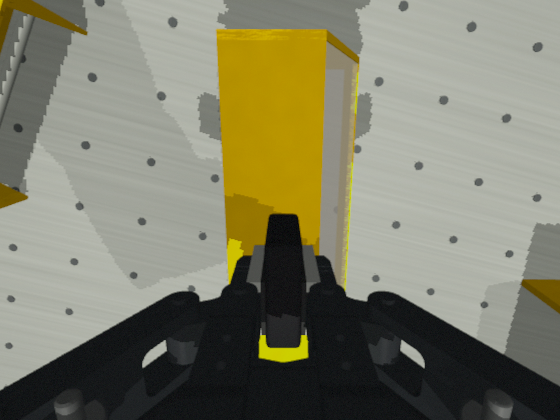

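View pics/s13.png

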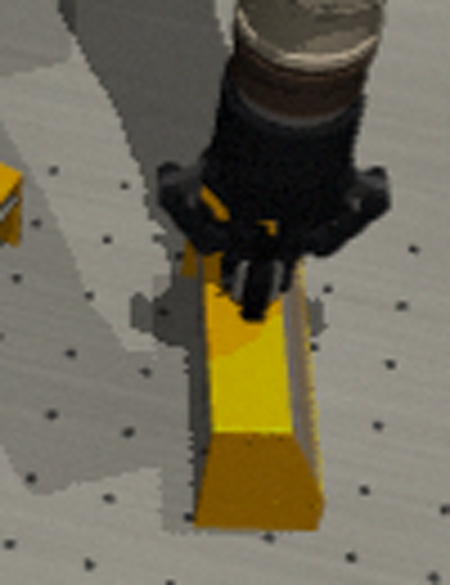

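Run:
```python
import cv2
a=cv2.imread("pics/s10.png")
cv2.imwrite("pics/s10b.png",cv2.resize(a[130:260,110:240],None,fx=6,fy=6,interpolation=cv2.INTER_CUBIC)[:600,:])
cv2.imwrite("pics/s10c.png",cv2.resize(a[140:230,150:240],None,fx=6.6,fy=6.6,interpolation=cv2.INTER_CUBIC))
```

```text
(no output)
```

View pics/s10c.png

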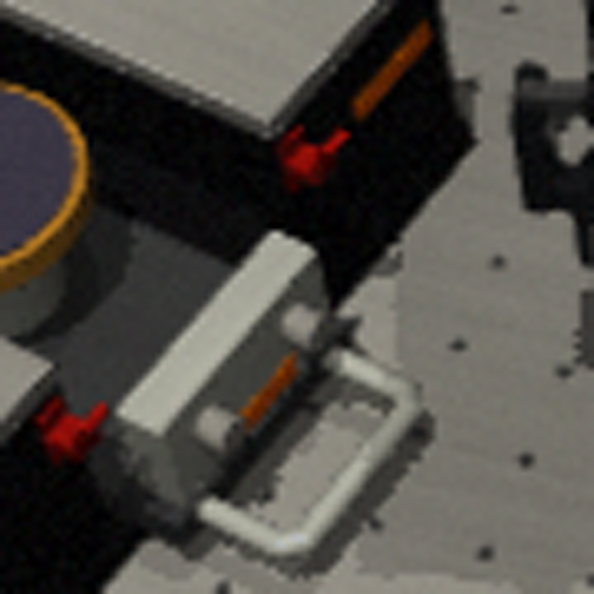

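Run:
```python
from h import *
im=imaging.camera("scene")[:,:,::-1]
cv2.imwrite("pics/s14_full.png",im)
cv2.imwrite("pics/s14.png",cv2.resize(im[120:260,30:230],None,fx=4,fy=4,interpolation=cv2.INTER_CUBIC))
```

```text
(no output)
```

View pics/s14.png

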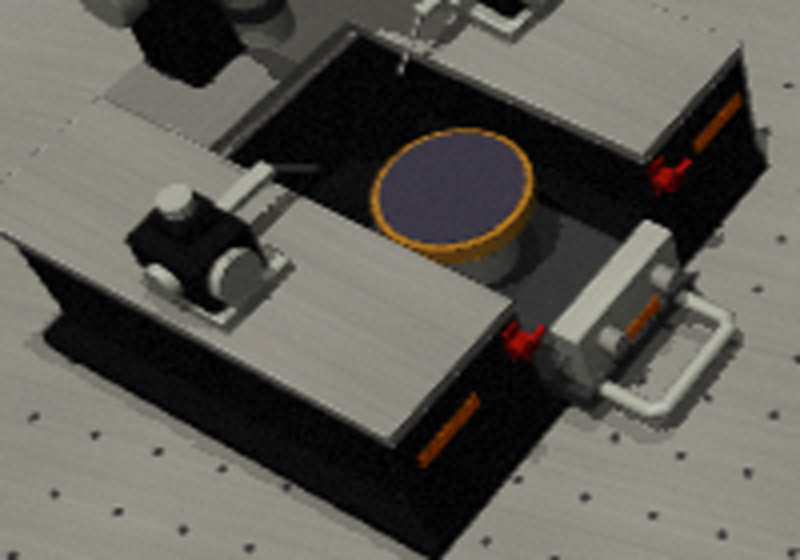

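Run:
```python
from h import *
ms=imaging.camera_model("scene")
s=lambda u,v,z:p2w(ms,30+u/4,120+v/4,z)[:2]
pl=[s(388,438,.145),s(513,298,.145),s(645,155,.145),s(742,45,.145)]
ba=[s(437,556,0),s(767,165,0)]
hk=[s(543,328,.139),s(690,162,.139)]
hd=[s(652,408,.034),s(730,327,.034)]
for n,Q in(("plat",pl),("base",ba),("hook",hk),("handle",hd)):
    d=Q[0]-Q[-1]; print(n,np.round(Q,4).tolist(),"ang",np.degrees(np.arctan2(d[1],d[0])).round(2),"len",np.hypot(*d).round(4),"mid",((Q[0]+Q[-1])/2).round(4))
    for t in(-13,-13.4,-13.8):
        a=np.radians(t);ey=np.array([np.cos(a),np.sin(a)]);ou=np.array([-np.sin(a),np.cos(a)])
        print("   ",t,"out",np.round([q@ou for q in Q],4),"along",np.round([q@ey for q in Q],4))
# opening 140 -> inner corners
```

```text
plat [[0.7661, -0.1674], [0.6488, -0.1404], [0.5136, -0.1068], [0.3988, -0.0811]] ang -13.22 len 0.3774 mid [ 0.5824 -0.1242]
    -13 out [0.0093 0.0091 0.0115 0.0107] along [0.7841 0.6637 0.5245 0.4068]
    -13.4 out [0.0147 0.0138 0.0152 0.0136] along [0.7841 0.6637 0.5244 0.4067]
    -13.8 out [0.0202 0.0184 0.0188 0.0164] along [0.7839 0.6636 0.5243 0.4066]
base [[0.7697, -0.1735], [0.3846, -0.0831]] ang -13.21 len 0.3955 mid [ 0.5772 -0.1283]
    -13 out [0.0041 0.0056] along [0.789  0.3935]
    -13.4 out [0.0096 0.0083] along [0.7889 0.3934]
    -13.8 out [0.0151 0.0111] along [0.7888 0.3934]
hook [[0.6613, -0.1152], [0.5062, -0.0781]] ang -13.47 len 0.1595 mid [ 0.5837 -0.0966]
    -13 out [0.0365 0.0378] along [0.6703 0.5108]
    -13.4 out [0.0412 0.0414] along [0.67   0.5105]
    -13.8 out [0.0458 0.0449] along [0.6697 0.5102]
handle [[0.6386, -0.0678], [0.5599, -0.0415]] ang -18.48 len 0.0831 mid [ 0.5992 -0.0547]
    -13 out [0.0776 0.0855] along [0.6375 0.5548]
    -13.4 out [0.082  0.0894] along [0.637  0.5542]
    -13.8 out [0.0865 0.0932] along [0.6364 0.5536]
```

Emit:
{"op": "carry_out", "data": {"moves": [[0,0,-0.05,0,-1],[0,0,-0.15,0,-1],[0,0,-0.3,0,-1],[0,0,-0.5,0,-1],[0,0,-0.75,0,-1],[0,0,-0.95,0,-1],[0,0,-1.0,0,-1]]}}

```text
clock: 14.65
eef_pos: [0.4546, 0.3074, 0.2004]
tool_rot: [0.61, 0.793, 0.002, 0.001]
ft_force: [-0.3, -0.7, -3.3]
grip_width: 0.0133
```

Run:
```python
from h import *
o=bot.get_obs();p=o["eef_pos"];print(p,o["ft_force"],o["ft_torque"],o["grip_width"])
save("wrist","w15"); save("scene","s15")
```

```text
[0.45457294 0.30743089 0.20042373] [-0.3134388  -0.71555583 -3.26175066] [ 0.01464862 -0.08181845  0.01714983] 0.013267136256764138
```

View pics/s15.png

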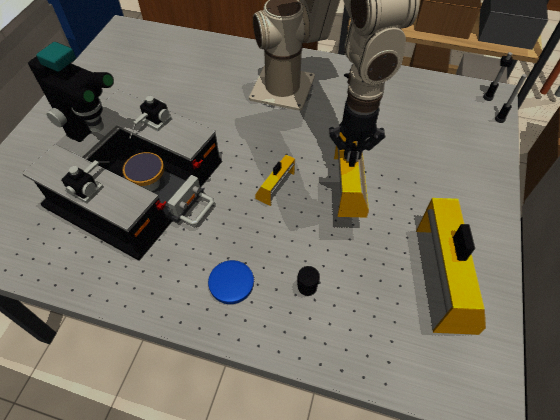

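View pics/w15.png

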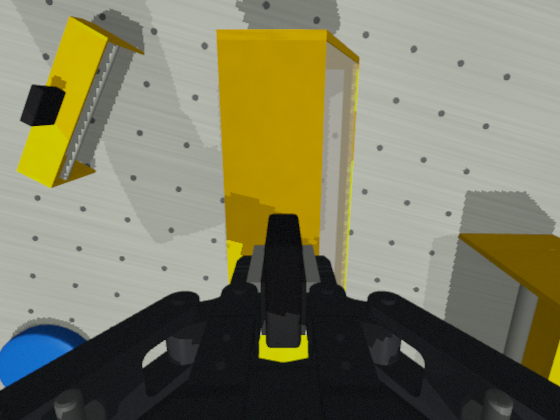

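Emit:
{"op": "carry_out", "data": {"moves": [[-0.1,0,-0.1,0.03,-1],[-0.3,0,-0.25,0.08,-1],[-0.55,0,-0.35,0.14,-1],[-0.8,0.1,-0.35,0.2,-1],[-1.0,0.2,-0.35,0.26,-1],[-1.0,0.27,-0.35,0.312,-1]]}}

```text
clock: 15.35
eef_pos: [0.5058, 0.2132, 0.2317]
tool_rot: [0.787, 0.617, -0.001, 0.0]
ft_force: [0.1, 0.1, -4.2]
grip_width: 0.0133
```

Run:
```python
from h import *
o=bot.get_obs();p=o["eef_pos"];Rm=R.from_quat(o["tool_rot"]).as_matrix();print(p,o["ft_force"],np.degrees(np.arctan2(Rm[1,0],Rm[0,0])),Rm[:,2])
print(Rm.T@(np.array([.5882,-.0942,.23])-p))
```

```text
[0.50577308 0.21316986 0.23171421] [ 0.12240974  0.06314608 -4.18981094] 76.22966323641636 [-0.00150858 -0.00235537 -0.99999609]
[-0.27890968  0.15322338  0.00231383]
```

Emit:
{"op": "carry_out", "data": {"moves": [[-0.2,0.2,0,0,-1],[-0.5,0.5,0,0,-1],[-0.8,0.8,0,0,-1],[-1.0,1.0,0,0,-1]]}}

```text
clock: 15.75
eef_pos: [0.58, 0.0931, 0.2312]
tool_rot: [0.785, 0.619, -0.001, -0.0]
ft_force: [0.7, 0.8, -2.8]
grip_width: 0.013
```

Emit:
{"op": "carry_out", "data": {"moves": [[-0.3,0.2,0,0,-1],[-0.6,0.4,0,0,-1],[-0.85,0.5,0,0,-1],[-1.0,0.53,0,0,-1],[-1.0,0.53,0,0,-1]]}}

```text
clock: 16.25
eef_pos: [0.6074, -0.0156, 0.2315]
tool_rot: [0.785, 0.619, -0.001, -0.001]
ft_force: [-0.7, 0.8, -3.3]
grip_width: 0.0133
```

Run:
```python
from h import *
o=bot.get_obs();p=o["eef_pos"];Rm=R.from_quat(o["tool_rot"]).as_matrix();print(p,o["ft_force"],np.degrees(np.arctan2(Rm[1,0],Rm[0,0])),Rm[:,2])
print(Rm.T@(np.array([.5882,-.0942,.23])-p))
save("wrist","w16");save("scene","s16",(80,90,260,240),4);save("side","sd16")
```

```text
[ 0.60740754 -0.01559851  0.23146826] [-0.67553097  0.76702087 -3.30284913] 76.50637004758214 [-2.57619051e-03 -3.60643175e-04 -9.99996617e-01]
[-0.08091217 -0.00033293  0.00154608]
```

View pics/w16.png

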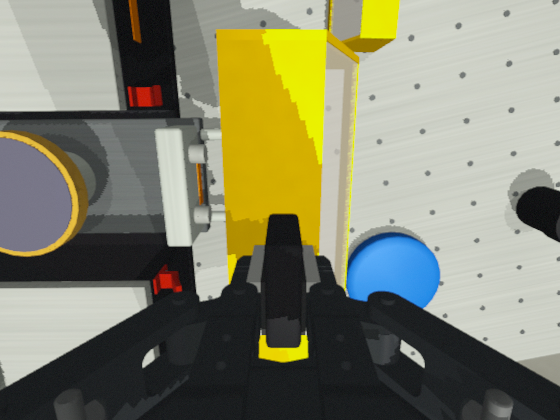

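View pics/s16.png

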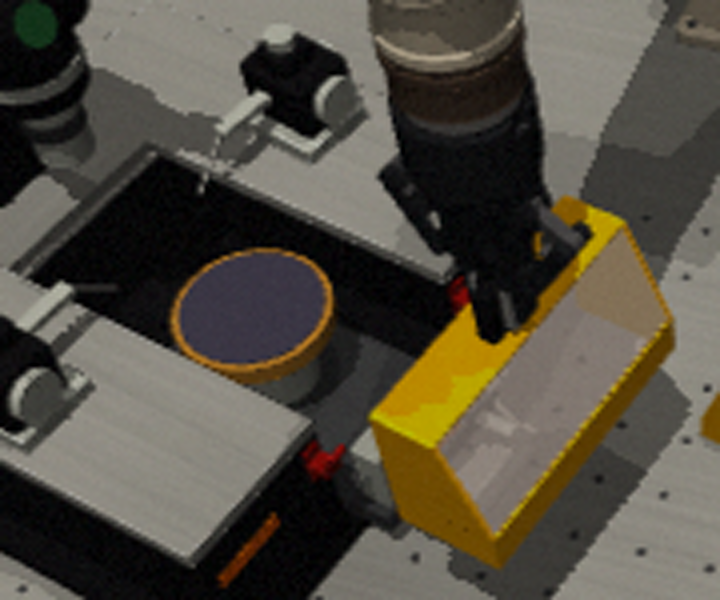

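View pics/sd16.png

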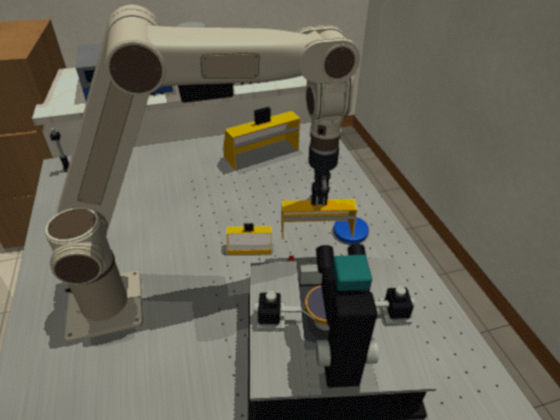

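Run:
```python
import cv2
a=cv2.imread("pics/w16.png")
cv2.imwrite("pics/w16b.png",cv2.resize(a[0:140,90:260],None,fx=4.5,fy=4.2,interpolation=cv2.INTER_CUBIC))
cv2.imwrite("pics/w16c.png",cv2.resize(a[220:340,90:260],None,fx=4.5,fy=4.5,interpolation=cv2.INTER_CUBIC))
```

View pics/w16b.png

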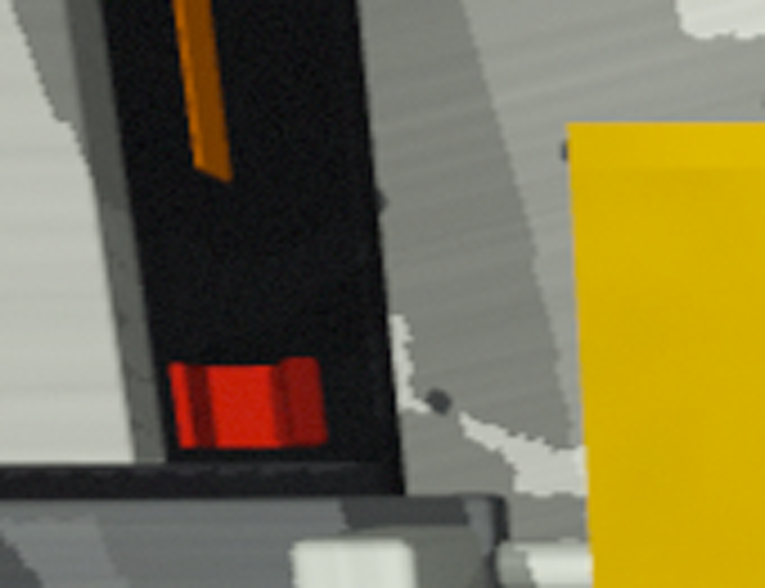

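View pics/w16c.png

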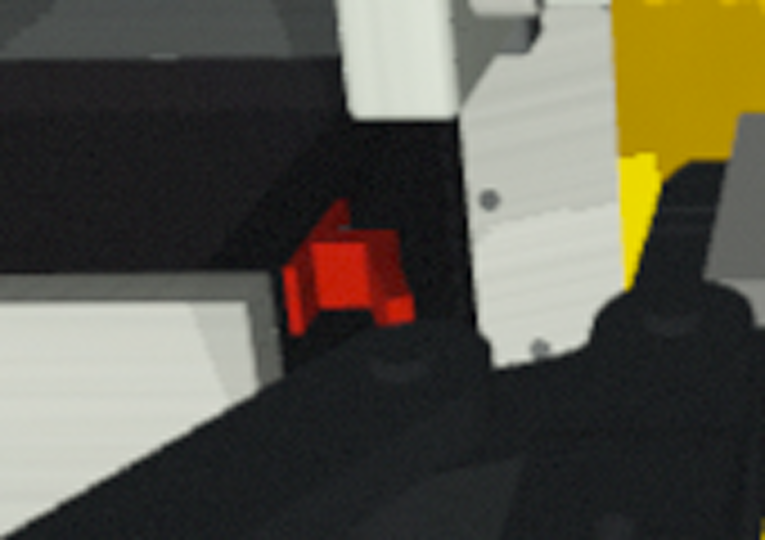

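Run:
```python
from h import *
o=bot.get_obs();p=o["eef_pos"];Rm=R.from_quat(o["tool_rot"]).as_matrix();print(p)
m=imaging.camera_model("wrist")
b=lambda c,r,z:(Rm.T@(p2w(m,90+c/4.5,r/4.2,z)-p))[:2].round(4)
c=lambda c_,r,z:(Rm.T@(p2w(m,90+c_/4.5,220+r/4.5,z)-p))[:2].round(4)
print("plat top R",b(65,0,.145),b(133,460,.145))
print("plat lower R z.132",b(103,0,.132),b(165,460,.132))
print("plat L top inner corner",c(248,302,.145)); 
print("base",b(360,0,0),b(402,490,0),"L",c(458,120,0),c(478,330,0))
print("floor R",b(210,406,.117),b(273,406,.117),"ends",b(240,365,.117),b(240,447,.117))
print("tip R",b(316,357,.139),b(325,442,.139))
print("floor L",c(315,275,.117),c(368,275,.117),"ends",c(340,242,.117),c(340,308,.117))
print("tip L",c(398,232,.139),c(413,295,.139))
print("guard rear",b(568,122,.239),b(592,588,.239),c(612,0,.239),c(627,290,.239))
```

```text
[ 0.60779083 -0.01219133  0.23222304]
plat top R [-0.1158 -0.1387] [-0.1153 -0.0697]
plat lower R z.132 [-0.1162 -0.1423] [-0.1162 -0.0697]
plat L top inner corner [-0.1134  0.0719]
base [-0.1166 -0.1791] [-0.117  -0.0615] L [-0.1151  0.0984] [-0.1143  0.1653]
floor R [-0.1139 -0.0794] [-0.1029 -0.0794] ends [-0.1078 -0.0866] [-0.1095 -0.072 ]
tip R [-0.0868 -0.0866] [-0.0868 -0.0727]
floor L [-0.1121  0.082 ] [-0.1013  0.082 ] ends [-0.1063  0.0746] [-0.1077  0.0896]
tip L [-0.0866  0.0609] [-0.085  0.074]
guard rear [-0.0266 -0.1019] [-0.0267 -0.0567] [-0.0265 -0.0187] [-0.0265  0.016 ]
```

Emit:
{"op": "carry_out", "data": {"moves": [[-0.15,0.01,0,0,-1],[-0.35,0.02,0,-0.004,-1],[-0.55,0.03,0,-0.004,-1],[-0.7,0.03,0,-0.004,-1],[-0.78,0.03,0,-0.004,-1],[-0.82,0.03,0,-0.004,-1],[-0.84,0.03,0.05,-0.004,-1],[-0.85,0.03,0.15,-0.004,-1],[-0.85,0.03,0.25,-0.004,-1],[-0.85,0.03,0.35,-0.004,-1],[-0.85,0.03,0.42,-0.004,-1],[-0.85,0.03,0.47,-0.004,-1],[-0.85,0.03,0.5,-0.004,-1],[-0.85,0.03,0.5,-0.004,-1],[-0.85,0.03,0.5,-0.004,-1]]}}

```text
clock: 17.9
eef_pos: [0.592, -0.0965, 0.1828]
tool_rot: [0.782, 0.623, 0.0, 0.0]
ft_force: [0.7, 0.5, -3.2]
grip_width: 0.013
```

Run:
```python
from h import *
o=bot.get_obs();p=o["eef_pos"];Rm=R.from_quat(o["tool_rot"]).as_matrix();print(p,o["ft_force"],np.degrees(np.arctan2(Rm[1,0],Rm[0,0])),Rm[:,2])
save("wrist","w17");save("scene","s17",(80,90,260,240),4)
print(bot.get_obs()["eef_pos"])
a=cv2.imread("pics/w17.png");cv2.imwrite("pics/w17b.png",cv2.resize(a[0:330,130:330],None,fx=1.8*2,fy=1.8,interpolation=cv2.INTER_CUBIC))
```

```text
[ 0.59204074 -0.09653379  0.18278109] [ 0.70389265  0.52937701 -3.18172378] 77.13006641672973 [ 6.69724501e-04 -7.96919331e-05 -9.99999773e-01]
[ 0.5921865  -0.09656762  0.18299349]
```

View pics/w17.png

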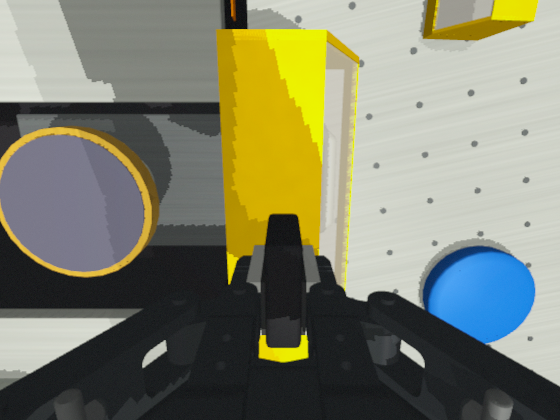

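View pics/s17.png

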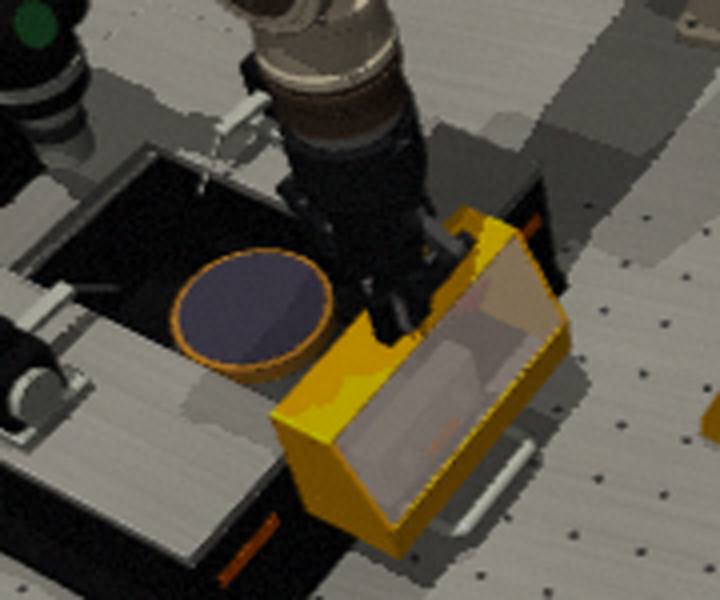

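Emit:
{"op": "carry_out", "data": {"moves": [[0,0,0.03,0,-1],[0,0,0.06,0,-1],[0,0,0.09,0,-1],[0,0,0.12,0,-1],[0,0,0.15,0,-1],[0,0,0.18,0,-1],[0,0,0.2,0,-1],[0,0,0.22,0,-1]]}}

```text
clock: 18.8
eef_pos: [0.5918, -0.0965, 0.1602]
tool_rot: [0.782, 0.623, -0.0, -0.0]
ft_force: [-0.1, 0.6, -3.6]
grip_width: 0.0133
```

Emit:
{"op": "carry_out", "data": {"moves": [[-0.01,0,0.02,0,-1],[-0.02,0,0.04,0,-1],[-0.03,0,0.06,0,-1],[-0.03,0,0.08,0,-1],[-0.03,0,0.09,0,-1],[-0.03,0,0.1,0,-1]]}}

```text
clock: 19.4
eef_pos: [0.5911, -0.0994, 0.1503]
tool_rot: [0.782, 0.623, 0.0, -0.0]
ft_force: [0.2, 0.1, -2.9]
grip_width: 0.0131
```

Run:
```python
from h import *
o=bot.get_obs();print(o["eef_pos"],o["ft_force"],o["ft_torque"])
save("wrist","w18");save("scene","s18",(80,90,260,240),4)
```

```text
[ 0.59113803 -0.09940388  0.15031797] [ 0.23166413  0.13259093 -2.8693374 ] [-0.05818983  0.01000037  0.04855217]
```

View pics/w18.png

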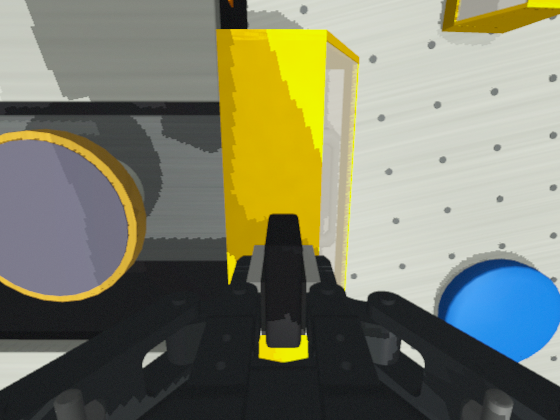

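View pics/s18.png

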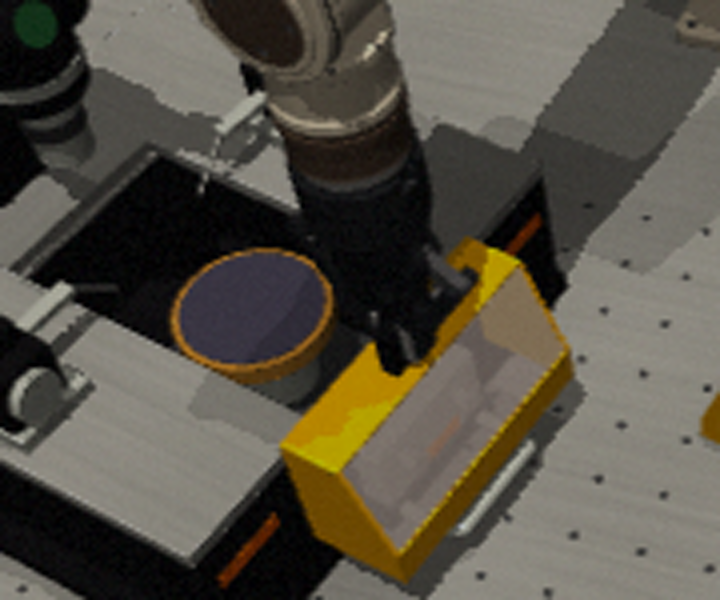

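Emit:
{"op": "carry_out", "data": {"moves": [[0,0,0.01,0,-1],[0,0,0.02,0,-1],[0,0,0.03,0,-1],[0,0,0.03,0,-1]]}}

```text
clock: 19.9
eef_pos: [0.5912, -0.0994, 0.1474]
tool_rot: [0.782, 0.623, 0.0, 0.0]
ft_force: [0.8, 1.4, -3.4]
grip_width: 0.013
```

Emit:
{"op": "carry_out", "data": {"moves": [[0,0,0.01,0,-1],[0,0,0.02,0,-1],[0,0,0.02,0,-1]]}}

```text
clock: 20.2
eef_pos: [0.5913, -0.0994, 0.1473]
tool_rot: [0.782, 0.623, 0.001, 0.001]
ft_force: [-3.2, 1.5, 5.5]
grip_width: 0.0132
```

Emit:
{"op": "carry_out", "data": {"moves": [[0,0,0.01,0,-1],[0,0,0.01,0,-1],[0,0,0.01,0,-1],[0,0,0.01,0,-1]]}}

```text
clock: 20.6
eef_pos: [0.5914, -0.0993, 0.1472]
tool_rot: [0.782, 0.623, 0.001, 0.001]
ft_force: [-4.9, 1.5, 9.2]
grip_width: 0.0133
```

Run:
```python
from h import *
o=bot.get_obs();print(o["eef_pos"],o["ft_force"],o["ft_torque"],R.from_quat(o["tool_rot"]).as_matrix()[:,2])
save("wrist","w19");save("scene","s19",(80,90,260,240),4)
```

```text
[ 0.59136823 -0.09932957  0.14722844] [-4.93519191  1.54782617  9.23055791] [0.08697434 1.13244195 0.02675949] [ 2.57337662e-03 -4.22622752e-04 -9.99996600e-01]
```

View pics/w19.png

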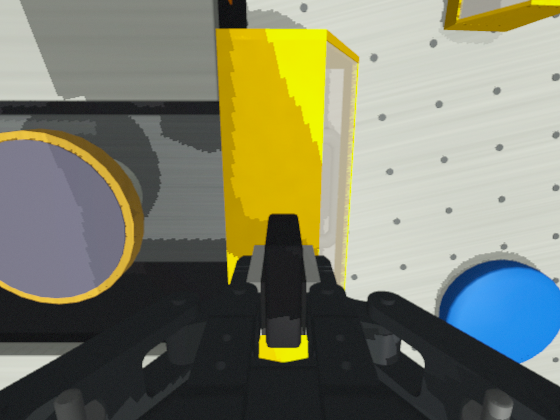

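View pics/s19.png

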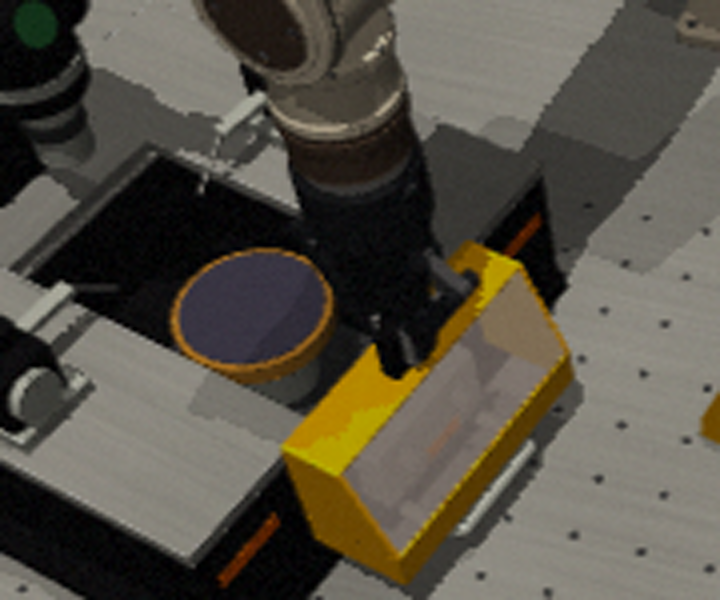

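Emit:
{"op": "carry_out", "data": {"moves": [[0,0,-0.015,0,-1],[0,0,-0.025,0,-1],[0,0,-0.025,0,-1],[0,0,-0.025,0,-0.6],[0,0,-0.025,0,-0.3],[0,0,-0.025,0,-0.1],[0,0,-0.025,0,0],[0,0,-0.025,0,0],[0,0,-0.025,0,0]]}}

```text
clock: 21.6
eef_pos: [0.5912, -0.0995, 0.1469]
tool_rot: [0.782, 0.623, -0.0, 0.0]
ft_force: [-0.5, -0.8, -0.3]
grip_width: 0.0431
```

Run:
```python
from h import *
o=bot.get_obs();print(o["eef_pos"],o["ft_force"],o["ft_torque"],o["grip_width"])
save("wrist","w20");save("scene","s20",(80,90,260,240),4)
```

```text
[ 0.59118418 -0.09947711  0.14687269] [-0.47701706 -0.78093443 -0.33316553] [-0.00566384  0.00560114  0.01399896] 0.04307073278503967
```

View pics/w20.png

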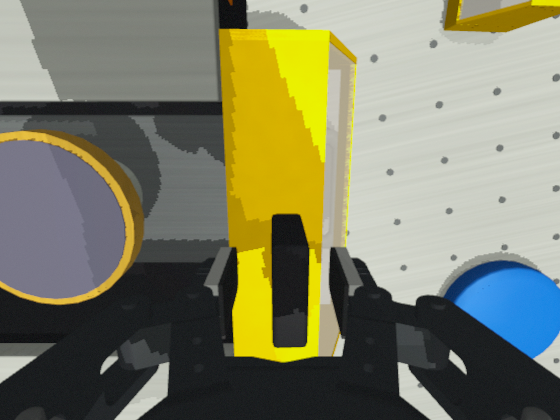

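View pics/s20.png

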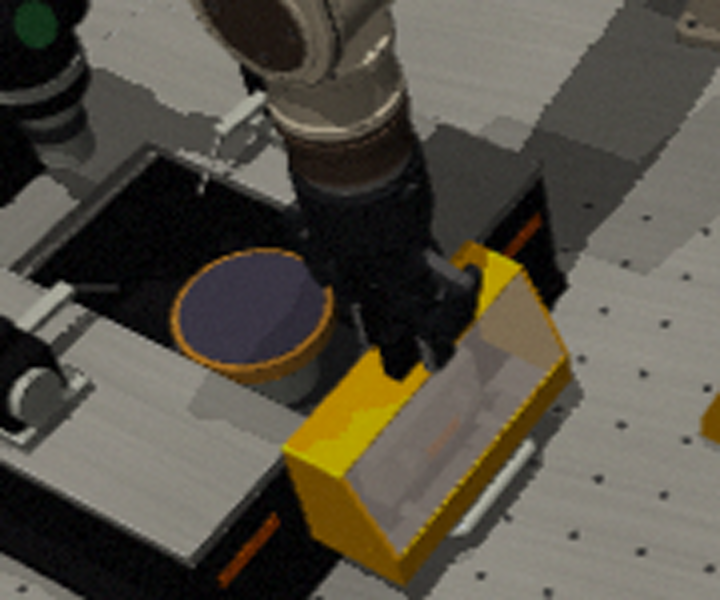

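Emit:
{"op": "carry_out", "data": {"moves": [[0,0,-0.1,0,0],[0,0,-0.25,0,0],[0,0,-0.45,0,0],[0,0,-0.7,0,0],[0,0,-1.0,0,0]]}}

```text
clock: 22.2
eef_pos: [0.5906, -0.0993, 0.2478]
tool_rot: [0.782, 0.623, -0.0, -0.0]
ft_force: [0.2, -0.1, -0.4]
grip_width: 0.0427
```

Emit:
{"op": "carry_out", "data": {"moves": [[0.2,0,-0.1,0,0],[0.5,0,-0.2,0,0],[0.8,0,-0.3,0,0],[1.0,0,-0.3,0,0],[1.0,0,-0.3,0,0],[1.0,0,-0.3,0,0]]}}

```text
clock: 22.8
eef_pos: [0.6134, -0.0018, 0.2773]
tool_rot: [0.782, 0.624, -0.0, 0.0]
ft_force: [0.0, -0.2, -0.4]
grip_width: 0.043
```

Run:
```python
from h import *
o=bot.get_obs();print(o["eef_pos"],o["ft_force"])
save("wrist","w21");save("scene","s21");save("side","sd21",(220,200,420,350),3.5)
im=cv2.imread("pics/s21.png");cv2.imwrite("pics/s21b.png",cv2.resize(im[90:240,80:260],None,fx=4,fy=4,interpolation=cv2.INTER_CUBIC))
```

```text
[ 0.61339744 -0.00178156  0.2773287 ] [ 0.00527204 -0.22679949 -0.36577964]
```

View pics/w21.png

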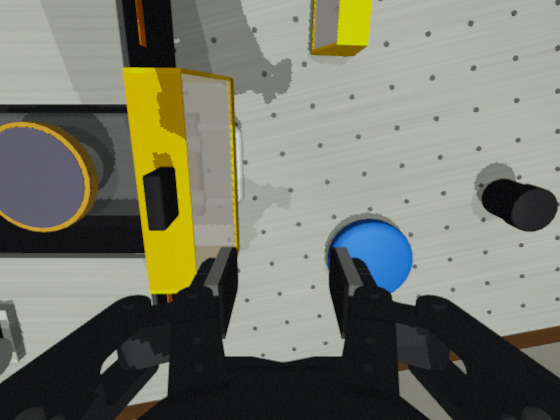

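View pics/s21b.png

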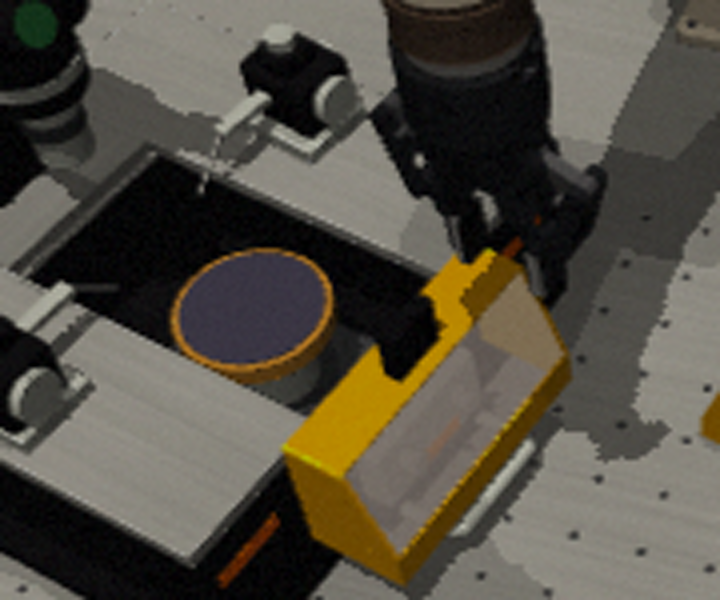

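View pics/sd21.png

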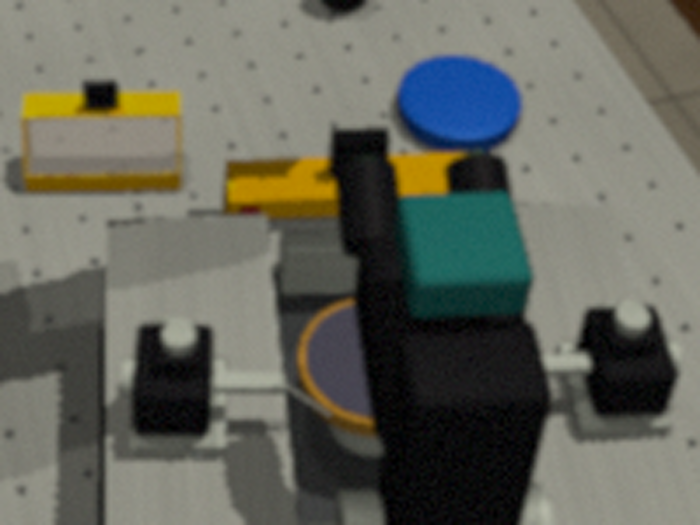

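Run:
```python
from h import *
m=imaging.camera_model("wrist");ms=imaging.camera_model("scene")
P=[p2w(m,u,v,.155) for u,v in[(124,67),(181,69),(151.5,293)]]
d=P[2]-P[0];print(np.round(P,4).tolist(),"ang",np.degrees(np.arctan2(d[1],d[0])),"len",np.hypot(*d[:2]),"depth",np.linalg.norm(P[1]-P[0]))
a=np.radians(-13.2);ou=np.array([-np.sin(a),np.cos(a)]);print([p[:2]@ou for p in P])
# scene predictions of hung guard corners, from s21b px
S=lambda u,v,z:p2w(ms,80+u/4,90+v/4,z)
for z in(.150,.155,.160): 
    A,B=S(284,450,z),S(470,243,z); print(z,A.round(4),B.round(4),np.hypot(*(A-B)[:2]),np.degrees(np.arctan2(*(A-B)[1::-1])))
```

```text
[[0.4861, -0.101, 0.155], [0.4976, -0.0578, 0.155], [0.6812, -0.1463, 0.155]] ang -13.060096757597938 len 0.20029161322945047 depth 0.044706355225490955
[np.float64(0.012682957767871565), np.float64(0.05737069397223552), np.float64(0.013172023777789416)]
0.15 [ 0.6798 -0.1444  0.15  ] [ 0.486  -0.0992  0.15  ] 0.19900239838363284 -13.12371379821184
0.155 [ 0.6827 -0.1417  0.155 ] [ 0.49   -0.0968  0.155 ] 0.19789399570773344 -13.123713798211826
0.16 [ 0.6857 -0.139   0.16  ] [ 0.494  -0.0944  0.16  ] 0.19678559303183416 -13.123713798211822
```

```bash
python3 -c "
from workcell import order
print(order.job_done())"
```

```text
the job is handed in; nothing more can be done
None
```

I pushed the stage home, hung the 200 mm guard in both hooks, released it and handed the job in at about 23 s of the 58 s allowed. `job_done` gave no verdict.

**Stage:** I eased it in on the bail handle at 30 mm/s or slower. It stopped with about 14 N on the tool, and the later pictures show it still home.

**Guard:** I picked the middle-sized of the three guards. It measured 198 to 200 mm wide and 75 mm deep; the others were about 140 and 340 mm wide. With the guard still gripped, the bar bottomed at a tool height of 147.2 mm, against the 147.5 mm expected for fully seated.

**Final picture check:**
- The top plate measures 200.3 mm long at the assumed hung height of 155 mm, so both ends are level.
- The guard is at -13.1° and the station front at about -13.2°, so it hangs square.
- The guard's rear top edge is about 2 to 3 mm off the front face.
- The positioners, wafer box and objective can look unmoved, and the gripper is clear with no force on it.

**What disagreed:**
- **Fingertips:** they are about 13 mm behind the reported tool point, not 25 mm ahead of it. Because of this my first two push attempts passed over the handle bar without touching it; I then worked from the measured offset.
- **Wrist torque:** while seating the guard I read 1.1 N m and a side force of about 5 N, which suggested the load was uneven between the two ends. Both went away on release, and the guard only settled by about 2 mm.

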